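# Turn a circuit-board carrier over with a lifter and slide it under the inspection bridge

## Robot

A 7-joint arm with a two-finger parallel gripper is mounted at the origin on the work surface. World frame = base frame: x ahead of the robot, y to its left, z up, the work surface at z = 0. Lengths are in m, angles in rad, forces in N, time in s.
With the tool pointing down it reaches from about 0.4 to 0.875 m from the base axis. Payload 4.4 kg.
Tool frame: the origin (TCP) lies on the mounting face of the last link; the fingertips stand 173 mm ahead of it and the grasp point (between the pads) lies 155 mm ahead of it (grasp_offset is the distance from the TCP to the grasp point, in m); z points along the fingers, y is the direction in which the jaws open and shut (so a half turn about z gives the same grasp; the last joint's range is limited). The gripper opens to 85 mm and grips with 20 to 120 N. Pads are 22 mm wide; open, the fingers measure 114 mm over their backs; the gripper's body (76 mm by 85 mm) begins 54 mm behind the grasp point. The pads swing forward as they close: fully open they stand 13 mm farther back than shut.
Start: joints at [1.173, 0.628, 0.038, 1.517, -0.027, 0.996, -0.02], TCP at [0.212, -0.615, 0.405] pointing down, gripper open.
Joint ranges: [-3.06, 3.06], [-0.37, 2.12], [-1.25, 1.32], [0.18, 2.47], [-1.1, 4.24], [0.23, 1.98], [-2.94, 2.94]. Speed limits (rad/s): [2.57, 2.57, 3.14, 3.14, 3.14, 3.14, 3.14].

## Interface

Orientations are given as a rotation vector (axis times angle).
In Python, from station import get_obs, camera, hand_in, grasp_offset gives the robot as it stands. The module is installed in compiled form; this text tells all that it offers.
- The arm moves only by the shell command python3 -m handwheel 'ROWS' [FORCE]. ROWS is JSON, a list of rows, each an object of numbers: "gripper": the gripper's target within -1 to 1 (shut at 1, half-way at 0, fully open at -1); "tx", "ty", "tz": the shift along the tool's x, y, z in cm; "spin": the turn about the tool's z in rad. A call has 1 to 5 rows; each row is the pose to reach, as a shift and turn from the pose commanded when the call began, along the tool's axes at that moment; what a row does not reach only later rows make up. A row lasts 1/12 s, in which the tool goes at most 41.7 mm and 7.16 degrees, less where a joint would pass 70% of its speed; a pose out of reach is approached as far as the arm can. A call with a gripper value outside its range is refused whole. The fingers move at their own pace and stop on an object; FORCE is the grip in N (left out, the last holds). Time passes only in rows, so rows that repeat a pose let the fingers close. It gives the time, the measured TCP pose, the force and the opening at its end, in the units of the state.
- get_obs(): the state, without advancing time (a new reading comes with each control period).
- camera(name): name is "side" or "top"; returns a dict with "pixels" (420x560x3 uint8, red, green, blue), "intrinsics" (3x3 intrinsics, pixels), "world_to_cam" (4x4, takes a point from world to camera coordinates). Camera axes: x right, y down, z forward; pixel columns grow to the right and rows downward; lengths in m; the calibration is good to about 2 mm. A picture is of the moment at which its call begins. There is no depth.
- hand_in(): hands the job in, once; it reports no verdict.
The state is a dict: "t": time; "joint_positions": joint angles; "joint_velocities": joint speeds; "joint_torque": joint torques, N m; "ee_pos": TCP position; "tcp_rot": TCP orientation; "ft_force": force on the tool from outside, world axes, zero at the start; "moment": the same for the moment, N m; "opening": finger opening in m.
Only numpy, scipy, OpenCV 4.12 (cv2) and the standard library are available. Lean on these libraries where they do the work, as an engineer would, in place of code of your own. Each camera call takes 0.05 s, during which the arm holds its last target.

## Task

Take the red-handled lifter from its cradle, slide its blade under the open edge of the circuit-board carrier and tip the carrier over the step so that it lies copper side up on the upper part of the track. Then push it with the lifter under the white bridge, fully home against the red end stop, and put the lifter back in its cradle as it stood at first. Touch the carrier with the lifter only, never with the gripper, and do not move the other things on the bench.

Things in the scene. Friction and masses are not known exactly. Their poses are not given: they have to be found in the camera images.
- track: Fixed two-level turning track, 375 mm long, 150 mm wide. Origin on the bench top under the step; x along the track from its low end to the red stop, y across, z up. Grey lower deck: x -170 to 0, top 10 mm above the bench. At x = 0 an 8 mm riser facing -x (yellow line on top). Aluminium upper deck: x 0 to 205, top 18 mm above the bench.
- bridge_mid (a point): Middle of the white bridge's underside, 45 mm above the upper deck, at x = 150 on the track. The bridge spans 125 to 175 in x, 22 mm thick, on posts 68 to 77 mm either side; a camera 52 mm across stands on it up to 145 mm above the bench. Slippery black fences, 16 mm high, 56 mm either side of the middle line from x = 120 on, flare out to about 75 mm at x = 88.
- home (a point): Where the carrier's centre lies when home: at x = 145 on the track, 11 mm above the upper deck; same axes. The red end stop, 20 mm high, has its face 45 mm further in x, so the carrier touches it when home.
- carrier_mid (a point): Centre of the board carrier, a U frame 90 mm long (x), 100 wide (y), 22 thick (z), 0.14 to 0.24 kg. Grey rails 10 wide, 22 thick along both sides; an orange bar 8 long, 22 thick closes the +x end. A 4 mm board lies half-way up, with 9 mm free under and over it, 80 mm wide between the rails. +z: green side, parts to 6.5 mm tall; -z: copper side.
- carrier_edge (a point): Middle of the carrier's open end, at the copper face of the board: 45 mm from its centre along its -x and 2 mm along its -z; same axes. The blade goes in here. At the start the carrier lies green side up on the lower deck, orange end 4 to 22 mm from the riser, turned up to 0.06 rad and up to 8 mm aside.
- lifter_grip (a point): Centre of the lifter's red handle bar, 70 mm long (x), 16 wide (y), 34 tall (z); 0.16 kg in all. x along the blade to its tip, z up when the blade is level. Steel blade 50 wide, 3 thick (2 in the last 8 mm), underside 73 mm below this point, from 40 to 110 mm ahead of it. An upright plate 34 to 40 mm ahead, up to 50 wide, joins blade and handle.
- lifter_seat (a point): Point on the lifter: middle of the rear end of its blade's underside, 40 mm ahead of the handle centre and 73 mm below it; same axes as the handle's. It lies at the cradle's seat point while the lifter is in its cradle, blade sloping 0.524 rad (30 degrees) down toward its tip.
- cradle_seat (a point): Seat point of the fixed black cradle, 50 mm above the bench, where the rear end of the blade's underside rests. Level frame: x is the horizontal direction in which the blade points, z up. The seat slopes down along x at 0.524 rad to a 10 mm high lip 4 mm beyond the tip; yellow cheeks 12 mm high stand 30 mm either side.
- meter: Yellow handheld meter lying on the bench, 85 x 165 mm, 36 mm high, loose; origin under its centre. Not to be moved.
- cleaner: White bottle, 56 mm across, 150 mm tall, loose; origin under its centre. Not to be moved.
- tin: Bare metal can, 64 mm across, 60 mm tall, loose; origin under its centre. Not to be moved.
- driver: Blue-handled screwdriver lying on the bench, 170 mm long, along its x, under 35 mm high, loose; origin under its middle. Not to be moved.
- heatsink: Dark finned heat sink, 60 x 80 mm, 31 mm high, loose; origin under its centre. Not to be moved.

How it is judged:
On the way, in this order (a step that is already met when the one before it is completed fails the run):
1. the lifter, under the carrier, holds it tipped up by more than 30 degrees (angle between carrier_mid's own z axis and vertical between 0.52 and 1.9 rad and contact force between lifter and carrier above 0.1 N), for 0.1 s.
2. the carrier lies copper side up on the upper deck, not yet under the bridge (angle between carrier_mid's own z axis and vertical above 3.04 rad and x of carrier_mid in the frame of track between 0.02 and 0.12 m and linear speed of carrier below 0.05 m/s), for 0.1 s.
3. the carrier is home against the red end stop (x of carrier_mid in the frame of track above 0.139 m and angle between the x axis of carrier_mid and the x axis of track, either way round below 0.1 rad), for 0.1 s.
At the end, for the whole second after the job is handed in: Carrier flat, copper side up and in line with the track (each within 0.1 rad), centre within 6 mm of home, at rest. Lifter released and at rest in its cradle: tilt 0.43 to 0.62 rad, in line within 0.2 rad, rear end of its blade within 12 mm of the seat point (all of step 3 and angle between carrier_mid's own z axis and vertical above 3.04 rad and x of carrier_mid in the frame of track below 0.15 m and linear speed of each of carrier, lifter below 0.02 m/s and distance between lifter_seat and cradle_seat below 0.012 m and angle between lifter_grip's own z axis and vertical between 0.43 and 0.62 rad and angle between the y axis of lifter_grip and the y axis of cradle_seat, either way round below 0.2 rad); the robot touches nothing.
It fails at once if the gripper touches the carrier (contact force between any of the fingers, the arm and carrier above 1 N).
It fails at once if a bystander (meter, bottle, can, screwdriver, heat sink) is moved more than 25 mm (distance of any of meter, cleaner, tin, driver, heatsink from where it was at the start of the episode above 0.025 m).
It also fails if it takes over 64 s, if anything falls off the work surface, if the arm or the gripper's body presses on something with over 40 N, if the wrist force passes 120 N, or if a joint passes its speed limit or range.

## Working session

There is one attempt and no reset: what is moved stays moved. The work goes in short steps, Python scripts to look and compute and a shell command to move; the robot and the scene stay as the last step left them, time stands still between calls to the robot, and variables do not carry over. Pictures are saved under pics/ and viewed, and the job is handed in when it is done.

```bash
mkdir -p pics; cat > h.py <<'E'
import numpy as np, cv2
from station import get_obs, camera, hand_in, grasp_offset
from scipy.spatial.transform import Rotation as R
def shot(n,tag):
    c=camera(n); cv2.imwrite(f'pics/{tag}.png',c['pixels'][:,:,::-1]); np.savez(f'pics/{tag}.npz',**c); return c
def proj(c,P):
    P=np.atleast_2d(P); q=P@c['world_to_cam'][:3,:3].T+c['world_to_cam'][:3,3]; u=q@c['intrinsics'].T; return u[:,:2]/u[:,2:]
def ray(c,uv):
    W=c['world_to_cam']; Rm=W[:3,:3]; o=-Rm.T@W[:3,3]; d=Rm.T@np.linalg.inv(c['intrinsics'])@np.array([uv[0],uv[1],1.]); return o,d/np.linalg.norm(d)
def onz(c,uv,z):
    o,d=ray(c,uv); return o+d*(z-o[2])/d[2]
def tri(c1,p1,c2,p2):
    o1,d1=ray(c1,p1);o2,d2=ray(c2,p2)
    A=np.array([[d1@d1,-d1@d2],[d1@d2,-d2@d2]]);b=np.array([(o2-o1)@d1,(o2-o1)@d2]);s,t=np.linalg.solve(A,b)
    a=o1+s*d1;bb=o2+t*d2;return (a+bb)/2,np.linalg.norm(a-bb)
E
python3 - <<'E'
from h import *
np.set_printoptions(precision=4,suppress=True)
o=get_obs(); print(o, grasp_offset)
for n in('side','top'):
    c=shot(n,n+'0'); W=c['world_to_cam']; print(n,-W[:3,:3].T@W[:3,3],W[:3,:3],c['intrinsics'])
E
```

```text
{'t': 0.0, 'joint_positions': array([ 1.1732,  0.6294,  0.0384,  1.5184, -0.027 ,  0.9963, -0.02  ]), 'joint_velocities': array([ 0.0004,  0.0015, -0.0019, -0.0001, -0.0001,  0.0006, -0.0014]), 'joint_torque': array([  0.0007, -56.3395,   1.2259, -19.3445,   0.011 ,   0.0103,
        -0.    ]), 'ee_pos': array([ 0.2117, -0.6143,  0.4038]), 'tcp_rot': array([-3.0966, -0.5186,  0.0005]), 'ft_force': array([0.5685, 0.4383, 0.4557]), 'moment': array([-0.0081, -0.0339,  0.0214]), 'opening': 0.08526297000757041} 0.1547
side [ 0.5217 -0.7374  0.8232] [[ 0.9933 -0.1155 -0.0011]
 [-0.0801 -0.6818 -0.7271]
 [ 0.0832  0.7223 -0.6865]] [[461.4352   0.     276.6888]
 [  0.     461.4352 214.9746]
 [  0.       0.       1.    ]]
top [0.3832 0.0012 1.3053] [[-0.026  -0.9996 -0.0078]
 [-0.9823  0.027  -0.1856]
 [ 0.1858  0.0028 -0.9826]] [[484.4608   0.     282.9503]
 [  0.     484.4608 218.2422]
 [  0.       0.       1.    ]]
```

View pics/side0.png

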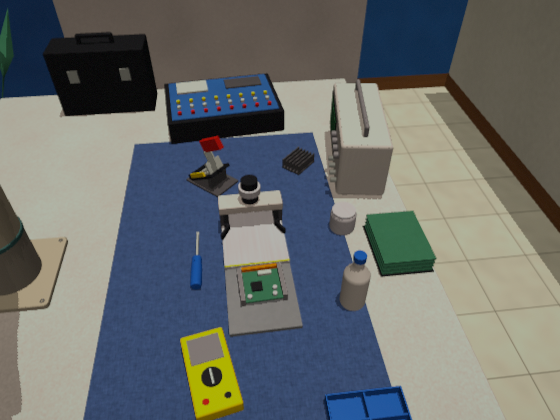

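View pics/top0.png

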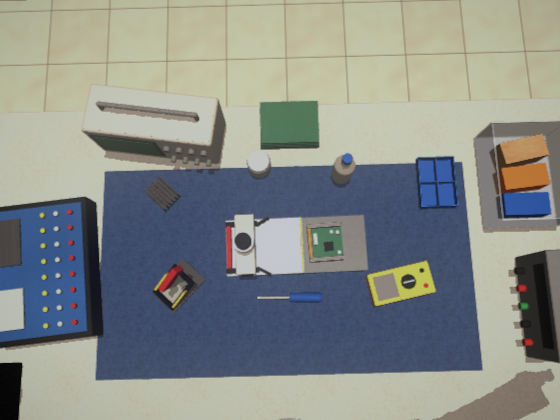

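```bash
python3 - <<'E'
import cv2
s=cv2.imread('pics/side0.png');t=cv2.imread('pics/top0.png')
def z(im,x0,y0,x1,y1,f,n): cv2.imwrite(n,cv2.resize(im[y0:y1,x0:x1],None,fx=f,fy=f,interpolation=cv2.INTER_CUBIC))
z(s,180,130,320,340,2.85,'pics/zs.png')
z(s,180,130,270,200,8,'pics/zsl.png')
z(t,140,170,240,320,4,'pics/zt.png')
z(t,210,200,380,290,4.7,'pics/ztt.png')
E
```

```text
(no output)
```

View pics/zs.png

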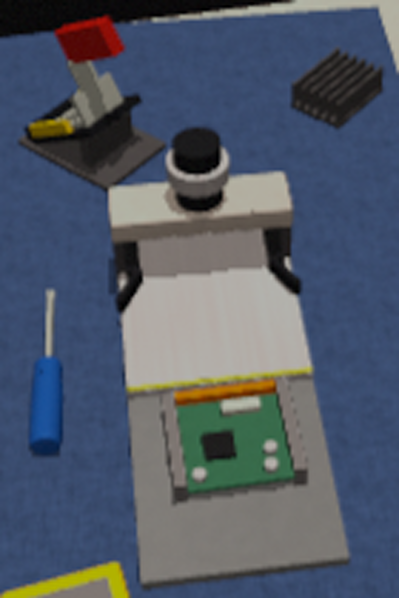

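View pics/zsl.png

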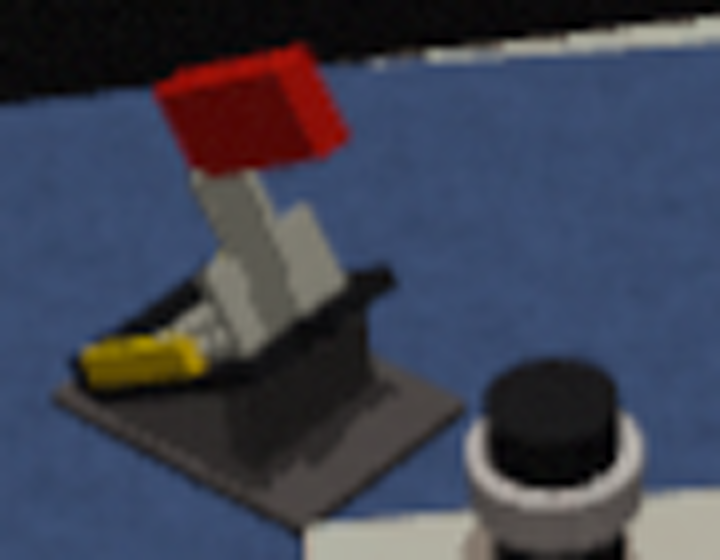

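View pics/zt.png

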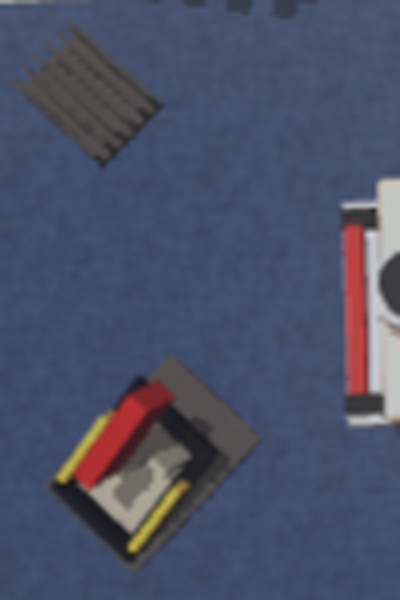

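View pics/ztt.png

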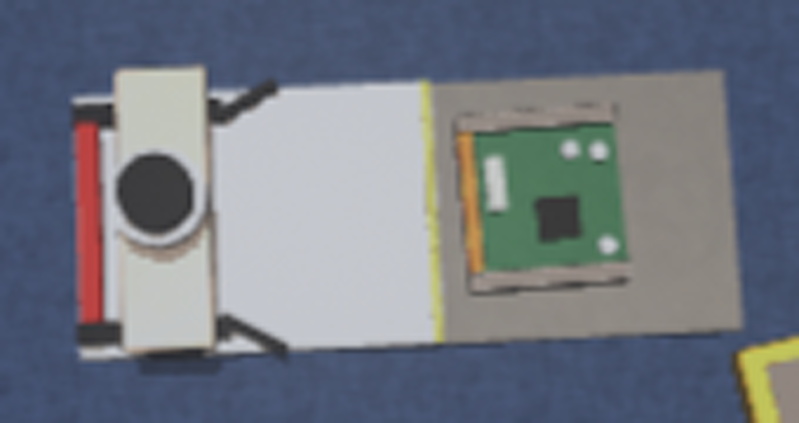

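```bash
cat > m.py <<'E'
from h import *
np.set_printoptions(precision=4,suppress=True)
def load(t): return dict(np.load(f'pics/{t}.npz'))
def mask(c,lo,hi,box):
    hsv=cv2.cvtColor(cv2.resize(c['pixels'],None,fx=4,fy=4,interpolation=cv2.INTER_CUBIC),cv2.COLOR_RGB2HSV)
    m=cv2.inRange(hsv,np.array(lo),np.array(hi)); k=np.zeros_like(m); x0,y0,x1,y1=[4*b for b in box]; k[y0:y1,x0:x1]=m[y0:y1,x0:x1]; return k
def big(m):
    cs,_=cv2.findContours(m,cv2.RETR_EXTERNAL,cv2.CHAIN_APPROX_NONE); k=max(cs,key=cv2.contourArea); return k[:,0,:].astype(float)
def full(p): return (np.asarray(p)+.5)/4-.5
def flat(c,k,z): return np.array([onz(c,p,z)[:2] for p in full(k)])
def rect(P):
    (cx,cy),(w,h),a=cv2.minAreaRect((P*1000).astype(np.float32)); return (cx,cy),(w,h),a
E
python3 - <<'E'
from m import *
T=load('top0');S=load('side0')
for n,c,b in(('top',T,(295,210,310,280)),('side',S,(220,255,292,275))):
    k=big(mask(c,(22,90,120),(38,255,255),b)); print('yellow',n,rect(flat(c,k,.0181)))
for n,c,b in(('top',T,(220,215,235,275)),):
    k=big(mask(c,(0,120,90),(10,255,255),b)); P=flat(c,k,.038);print('stop',n,rect(P))
for n,c,b in(('top',T,(300,215,350,270)),('side',S,(230,260,292,310))):
    k=big(mask(c,(55,70,40),(90,255,255),b)); print('board',n,rect(flat(c,k,.023)))
for n,c,b in(('top',T,(300,215,320,270)),('side',S,(230,260,292,280))):
    k=big(mask(c,(8,150,90),(20,255,255),b)); print('orange',n,rect(flat(c,k,.032)))
for n,c,b in(('top',T,(360,205,375,275)),):
    pass
for n,c,b in(('top',T,(140,250,200,320)),('side',S,(190,130,235,160))):
    m=mask(c,(0,150,60),(8,255,255),b)|mask(c,(172,150,60),(180,255,255),b); k=big(m); print('handle',n,full(cv2.minAreaRect(k.astype(np.float32))[0]), len(k)); 
    print(full(cv2.approxPolyDP(k.astype(np.float32),4,True)[:,0]))
    m=mask(c,(22,120,80),(38,255,255),(140,250,210,325) if n=='top' else (180,160,245,190))
    cs,_=cv2.findContours(m,cv2.RETR_EXTERNAL,cv2.CHAIN_APPROX_NONE)
    for q in cs:
        if cv2.contourArea(q)>100: print('cheek',n,full(cv2.boxPoints(cv2.minAreaRect(q))).tolist())
E
```

```text
yellow top ((548.603515625, -42.947021484375), (92.27462768554688, 3.899397373199463), 1.242662787437439)
yellow side ((555.590087890625, -43.72124481201172), (149.23622131347656, 7.852775573730469), 1.1804250478744507)
stop top ((550.2413330078125, 149.48805236816406), (112.498046875, 11.557140350341797), 1.7083591222763062)
board top ((560.3450927734375, -110.01764678955078), (77.45079040527344, 78.07154846191406), 3.0242819786071777)
board side ((560.8673706054688, -111.77347564697266), (80.7048110961914, 83.08922576904297), 2.9020047187805176)
orange top ((584.5152587890625, -62.26511764526367), (20.194244384765625, 2.5785250663757324), 0.11187447607517242)
orange side ((558.3207397460938, -68.73729705810547), (79.5719223022461, 15.73360538482666), 4.04695463180542)
handle top [169.6077 277.7721] 257
[[182.125 268.125]
 [178.625 265.375]
 [171.375 268.375]
 [157.875 288.625]
 [161.875 291.125]
 [168.125 286.875]
 [167.875 285.125]
 [174.125 276.375]]
cheek top [[170.79330444335938, 306.3422546386719], [183.07534790039062, 290.5048522949219], [185.729248046875, 292.5629577636719], [173.44720458984375, 308.4003601074219]]
cheek top [[153.46536254882812, 289.2760009765625], [165.168701171875, 273.29095458984375], [167.34848022460938, 274.8868408203125], [155.6451416015625, 290.87188720703125]]
handle side [210.955 143.607] 241
[[217.625 135.125]
 [201.875 138.125]
 [198.875 140.125]
 [203.375 150.125]
 [207.125 151.375]
 [219.875 149.125]
 [222.875 146.875]]
cheek side [[189.72882080078125, 171.99423217773438], [205.19497680664062, 171.135009765625], [205.48959350585938, 176.43807983398438], [190.0234375, 177.29730224609375]]
```

```bash
python3 - <<'E'
import cv2
s=cv2.imread('pics/side0.png');t=cv2.imread('pics/top0.png')
a=cv2.resize(t[255:318,148:210],None,fx=9.5,fy=9.5,interpolation=cv2.INTER_CUBIC)
cv2.imwrite('pics/zth.png',a)
E
```

```text
(no output)
```

View pics/zth.png

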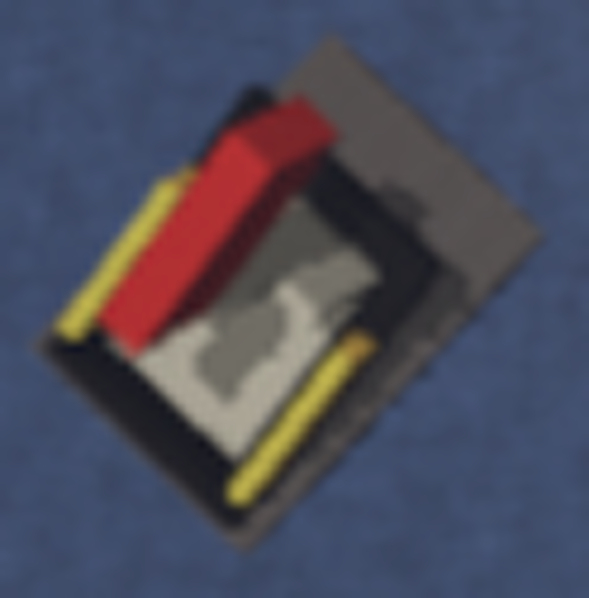

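```bash
python3 - <<'E'
from m import *
T=load('top0');S=load('side0')
zt=lambda x,y:((x+.5)/9.5-.5+148,(y+.5)/9.5-.5+255)
zs=lambda x,y:((x+.5)/8-.5+180,(y+.5)/8-.5+130)
Q={}
for n,a,b in(('nf',(137,355),(155,90)),('nr',(270,168),(290,60)),('fr',(235,130),(305,42)),):
    p,e=tri(T,zt(*a),S,zs(*b)); Q[n]=p; print(n,p*1000,e*1000)
d=Q['nr']-Q['nf'];print('len',np.linalg.norm(d)*1000,'yaw fwd',np.degrees(np.arctan2(-d[1],-d[0])),'tilt',np.degrees(np.arcsin(d[2]/np.linalg.norm(d))),np.linalg.norm(Q['fr']-Q['nr']))
# base plate corners at z~? small, and cheeks
for z in(0.0,0.006): 
    B=[onz(T,zt(*q),z)[:2]*1000 for q in((335,35),(545,235),(245,552),(35,345))]; print(z,B); B=np.array(B)
    for i,j in((0,3),(1,2)): v=B[j]-B[i];print('yaw',np.degrees(np.arctan2(v[1],v[0])),np.linalg.norm(v))
    v=B[1]-B[0];print('w',np.linalg.norm(v),np.degrees(np.arctan2(v[1],v[0])))
# track ends
for p in((363.6,214.9),(367.9,269.8)): print('low',onz(T,p,.01)*1000)
E
```

```text
nf [433.9954 300.3911 128.8882] 1.5920258637085332
nr [479.1452 259.6871 163.702 ] 4.878275397017048
fr [486.3993 267.9043 165.051 ] 0.3494754622092624
len 70.05226330389651 yaw fwd 137.964268018969 tilt 29.799715110172254 0.01104373747597363
0.0 [array([527.3913, 278.4238]), array([469.1865, 218.3696]), array([383.4942, 301.7653]), array([442.225 , 361.8324])]
yaw 135.5974160688766 119.206962706781
yaw 135.77813442773513 119.57436234229942
w 83.63200624222955 -134.10400921955681
0.006 [array([526.7286, 277.1494]), array([468.7913, 217.3711]), array([383.4929, 300.3836]), array([441.9537, 360.1745])]
yaw 135.59741606887667 118.65900792882356
yaw 135.7781344277351 119.02471875035711
w 83.24757771246892 -134.10400921955687
low [ 631.3042 -214.7835   10.    ]
low [ 482.1423 -217.7417   10.    ]
```

```bash
cat > go.py <<'E'
import sys
from h import *
# usage: go.py x y z yawdeg (grasp... TCP target, mm)
o=get_obs(); Rm=R.from_rotvec(o['tcp_rot']).as_matrix(); p=o['ee_pos']*1000
yaw=np.degrees(np.arctan2(Rm[1,0],Rm[0,0]))
t=np.array([float(a) for a in sys.argv[1:4]]) if len(sys.argv)>3 else p
y=float(sys.argv[4]) if len(sys.argv)>4 else yaw
d=Rm.T@(t-p)/10
print('t %.2f pos %s yaw %.2f tilt %.4f F %s M %s open %.4f'%(o['t'],p.round(1),yaw,np.arccos(-Rm[2,2]),o['ft_force'].round(1),o['moment'].round(2),o['opening']))
print('tx %.2f ty %.2f tz %.2f spin %.3f  dist mm %.0f'%(*d,-np.radians((y-yaw+180)%360-180),np.linalg.norm(t-p)))
E
python3 go.py 600 -250 420 76; python3 go.py 620 100 420 110
```

```text
t 0.10 pos [ 211.7 -614.3  403.9] yaw 19.01 tilt 0.0017 F [ 0.7  0.3 -0.3] M [0.01 0.04 0.01] open 0.0855
tx 48.58 ty -21.80 tz -1.57 spin -0.995  dist mm 533
t 0.10 pos [ 211.7 -614.3  403.9] yaw 19.01 tilt 0.0017 F [ 0.7  0.3 -0.3] M [0.01 0.04 0.01] open 0.0855
tx 61.87 ty -54.24 tz -1.52 spin -1.588  dist mm 823
```

```bash
python3 -m handwheel '[{"gripper":-1,"tx":48.6,"ty":-21.8,"tz":-1.6,"spin":-1.0},{"gripper":-1,"tx":48.6,"ty":-21.8,"tz":-1.6,"spin":-1.0},{"gripper":-1,"tx":48.6,"ty":-21.8,"tz":-1.6,"spin":-1.0},{"gripper":-1,"tx":48.6,"ty":-21.8,"tz":-1.6,"spin":-1.0},{"gripper":-1,"tx":48.6,"ty":-21.8,"tz":-1.6,"spin":-1.0}]' 80; python3 go.py 600 -250 420 76
```

```text
t: 0.52
ee_pos: [0.3646, -0.4704, 0.4108]
tcp_rot: [-2.784, -1.454, 0.0]
ft_force: [0.5, -0.7, -0.2]
opening: 0.0853
t 0.52 pos [ 364.6 -470.4  410.8] yaw 55.16 tilt 0.0007 F [ 0.5 -0.7 -0.2] M [-0.02 -0.04  0.01] open 0.0853
tx 31.54 ty 6.72 tz -0.92 spin -0.364  dist mm 323
```

```bash
python3 -m handwheel '[{"gripper":-1,"tx":31.5,"ty":6.7,"tz":-0.9,"spin":-0.36},{"gripper":-1,"tx":31.5,"ty":6.7,"tz":-0.9,"spin":-0.36},{"gripper":-1,"tx":31.5,"ty":6.7,"tz":-0.9,"spin":-0.36},{"gripper":-1,"tx":31.5,"ty":6.7,"tz":-0.9,"spin":-0.36},{"gripper":-1,"tx":31.5,"ty":6.7,"tz":-0.9,"spin":-0.36}]'; python3 go.py 620 60 420 110
```

```text
t: 0.93
ee_pos: [0.5173, -0.3291, 0.4165]
tcp_rot: [-2.484, -1.922, 0.0]
ft_force: [0.8, 0.6, -0.7]
opening: 0.0854
t 0.93 pos [ 517.3 -329.1  416.5] yaw 75.45 tilt 0.0008 F [ 0.8  0.6 -0.7] M [-0.04 -0.01 -0.02] open 0.0854
tx 40.24 ty 0.16 tz -0.34 spin -0.603  dist mm 402
```

```bash
python3 -m handwheel '[{"gripper":-1,"tx":40.2,"ty":0.2,"tz":-0.3,"spin":-0.6},{"gripper":-1,"tx":40.2,"ty":0.2,"tz":-0.3,"spin":-0.6},{"gripper":-1,"tx":40.2,"ty":0.2,"tz":-0.3,"spin":-0.6},{"gripper":-1,"tx":40.2,"ty":0.2,"tz":-0.3,"spin":-0.6},{"gripper":-1,"tx":40.2,"ty":0.2,"tz":-0.3,"spin":-0.6}]'; python3 go.py 580 120 420 130
```

```text
t: 1.35
ee_pos: [0.5698, -0.1273, 0.4181]
tcp_rot: [-1.798, -2.576, 0.001]
ft_force: [1.3, 0.3, 0.5]
opening: 0.085
t 1.35 pos [ 569.8 -127.3  418.1] yaw 110.16 tilt 0.0006 F [1.3 0.3 0.5] M [ 0.01 -0.04 -0.07] open 0.0850
tx 22.86 ty 9.48 tz -0.19 spin -0.346  dist mm 247
```

```bash
python3 -m handwheel '[{"gripper":-1,"tx":22.9,"ty":9.5,"tz":-0.2,"spin":-0.35},{"gripper":-1,"tx":22.9,"ty":9.5,"tz":-0.2,"spin":-0.35},{"gripper":-1,"tx":22.9,"ty":9.5,"tz":-0.2,"spin":-0.35},{"gripper":-1,"tx":22.9,"ty":9.5,"tz":-0.2,"spin":-0.35},{"gripper":-1,"tx":22.9,"ty":9.5,"tz":-0.2,"spin":-0.35}]'; python3 go.py 467.7 279.3 400 135.8
```

```text
t: 1.77
ee_pos: [0.5793, 0.0805, 0.4197]
tcp_rot: [-1.331, -2.845, 0.001]
ft_force: [-0.0, 0.8, -0.2]
opening: 0.0852
t 1.77 pos [579.3  80.5 419.7] yaw 129.87 tilt 0.0008 F [-0.   0.8 -0.2] M [-0.01 -0.04 -0.07] open 0.0852
tx 22.41 ty 4.18 tz 1.98 spin -0.103  dist mm 229
```

```bash
python3 -m handwheel '[{"gripper":-1,"tx":22.4,"ty":4.2,"tz":2.0,"spin":-0.1},{"gripper":-1,"tx":22.4,"ty":4.2,"tz":2.0,"spin":-0.1},{"gripper":-1,"tx":22.4,"ty":4.2,"tz":2.0,"spin":-0.1},{"gripper":-1,"tx":22.4,"ty":4.2,"tz":2.0,"spin":-0.1},{"gripper":-1,"tx":22.4,"ty":4.2,"tz":2.0,"spin":-0.1}]'; python3 go.py 467.7 279.3 350 135.8; python3 -c "
from h import *
shot('side','s1');shot('top','t1')"
```

```text
t: 2.18
ee_pos: [0.4769, 0.2612, 0.4014]
tcp_rot: [-1.187, -2.908, 0.001]
ft_force: [-0.3, 1.3, 0.3]
opening: 0.0853
t 2.18 pos [476.9 261.2 401.4] yaw 135.58 tilt 0.0006 F [-0.3  1.3  0.3] M [ 0.08 -0.03 -0.01] open 0.0853
tx 1.92 ty 0.65 tz 5.14 spin -0.004  dist mm 55
```

View pics/s1.png

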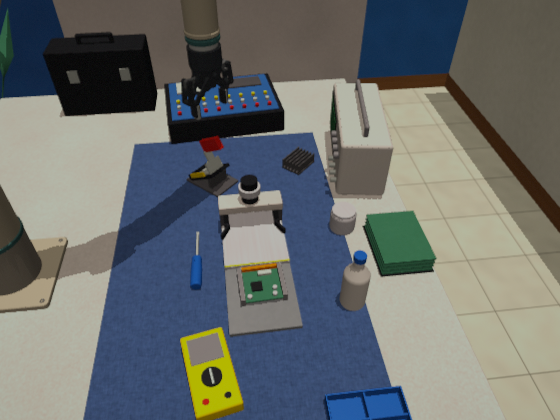

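```bash
python3 -m handwheel '[{"gripper":-1,"tx":1.9,"ty":0.6,"tz":3.0,"spin":0},{"gripper":-1,"tx":1.9,"ty":0.6,"tz":6,"spin":0},{"gripper":-1,"tx":1.9,"ty":0.6,"tz":6,"spin":0},{"gripper":-1,"tx":1.9,"ty":0.6,"tz":6,"spin":0}]'; python3 go.py 467.7 279.3 288 135.8
```

```text
t: 2.62
ee_pos: [0.4686, 0.2768, 0.3408]
tcp_rot: [-1.186, -2.907, 0.006]
ft_force: [-0.7, 0.2, 0.7]
opening: 0.0854
t 2.62 pos [468.6 276.8 340.8] yaw 135.62 tilt 0.0041 F [-0.7  0.2  0.7] M [-0.02 -0.06  0.02] open 0.0854
tx 0.23 ty 0.14 tz 5.28 spin -0.003  dist mm 53
```

```bash
python3 -m handwheel '[{"gripper":-1,"tx":0.1,"ty":0.1,"tz":3.0,"spin":0},{"gripper":-1,"tx":0.1,"ty":0.1,"tz":5.3,"spin":0},{"gripper":-1,"tx":0.1,"ty":0.1,"tz":5.3,"spin":0},{"gripper":-1,"tx":0.1,"ty":0.1,"tz":5.3,"spin":0}]'; python3 go.py 467.7 279.3 288 135.8;python3 -c "
from h import *
shot('side','s2');shot('top','t2')
import cv2
s=cv2.imread('pics/s2.png');t=cv2.imread('pics/t2.png')
a=cv2.resize(s[70:210,150:270],(480,560),interpolation=3);b=cv2.resize(t[230:330,140:220],(300,375),interpolation=3)
o=np.zeros((560,780,3),'uint8');o[:,:480]=a;o[:375,480:]=b;cv2.imwrite('pics/z2.png',o)"
```

```text
t: 2.95
ee_pos: [0.4695, 0.2785, 0.2896]
tcp_rot: [1.188, 2.908, -0.001]
ft_force: [-0.3, 0.2, 0.1]
opening: 0.0856
t 2.95 pos [469.5 278.5 289.6] yaw 135.54 tilt 0.0004 F [-0.3  0.2  0.1] M [ 0.01 -0.05 -0.04] open 0.0856
tx 0.18 ty -0.07 tz 0.16 spin -0.004  dist mm 3
```

View pics/z2.png

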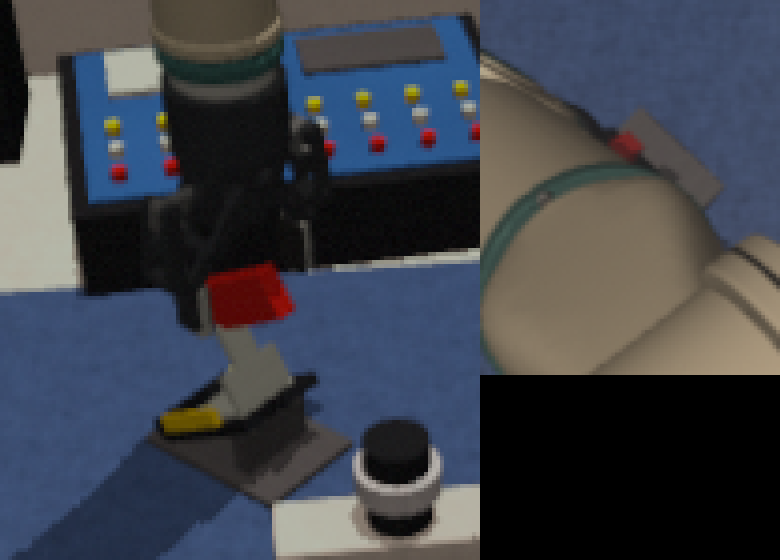

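```bash
python3 -m handwheel '[{"gripper":0.5,"tx":0.0,"ty":0,"tz":0.0,"spin":0},{"gripper":1,"tx":0,"ty":0,"tz":0,"spin":0},{"gripper":1,"tx":0,"ty":0,"tz":0,"spin":0},{"gripper":1,"tx":0,"ty":0,"tz":0,"spin":0},{"gripper":1,"tx":0,"ty":0,"tz":0,"spin":0}]' 80;python3 go.py
```

```text
t: 3.47
ee_pos: [0.4689, 0.279, 0.2891]
tcp_rot: [1.187, 2.908, 0.001]
ft_force: [-0.1, 0.6, -0.8]
opening: 0.0253
t 3.47 pos [468.9 279.  289.1] yaw 135.61 tilt 0.0005 F [-0.1  0.6 -0.8] M [ 0.03 -0.02 -0.02] open 0.0253
tx 0.00 ty 0.00 tz 0.00 spin -0.000  dist mm 0
```

```bash
python3 -m handwheel '[{"gripper":1,"tx":0.0,"ty":0,"tz":0.0,"spin":0},{"gripper":1,"tx":0,"ty":0,"tz":0,"spin":0},{"gripper":1,"tx":0,"ty":0,"tz":0,"spin":0},{"gripper":1,"tx":0,"ty":0,"tz":0,"spin":0}]' 80;python3 go.py
```

```text
t: 3.8
ee_pos: [0.4688, 0.279, 0.289]
tcp_rot: [1.187, 2.909, 0.0]
ft_force: [-0.0, -0.9, 3.3]
opening: 0.0147
t 3.80 pos [468.8 279.  289. ] yaw 135.61 tilt 0.0002 F [-0.  -0.9  3.3] M [-0.09  0.07 -0.05] open 0.0147
tx 0.00 ty 0.00 tz 0.00 spin -0.000  dist mm 0
```

```bash
python3 -m handwheel '[{"gripper":1,"tx":0.0,"ty":0,"tz":-1.0,"spin":0},{"gripper":1,"tx":0,"ty":0,"tz":-3,"spin":0},{"gripper":1,"tx":0,"ty":0,"tz":-6,"spin":0},{"gripper":1,"tx":0,"ty":0,"tz":-9,"spin":0},{"gripper":1,"tx":0,"ty":0,"tz":-9,"spin":0}]' 80;python3 go.py;python3 -c "
from h import *
shot('side','s3');shot('top','t3')
import cv2
s=cv2.imread('pics/s3.png')
cv2.imwrite('pics/z3.png',cv2.resize(s[40:200,150:290],None,fx=3.7,fy=3.7,interpolation=3))"
```

```text
t: 4.22
ee_pos: [0.4698, 0.2806, 0.3843]
tcp_rot: [1.185, 2.904, 0.013]
ft_force: [2.0, 0.9, -1.0]
opening: 0.0151
t 4.22 pos [469.8 280.6 384.3] yaw 135.62 tilt 0.0096 F [ 2.   0.9 -1. ] M [ 0.07 -0.09 -0.05] open 0.0151
tx 0.00 ty 0.00 tz 0.00 spin -0.000  dist mm 0
```

View pics/z3.png

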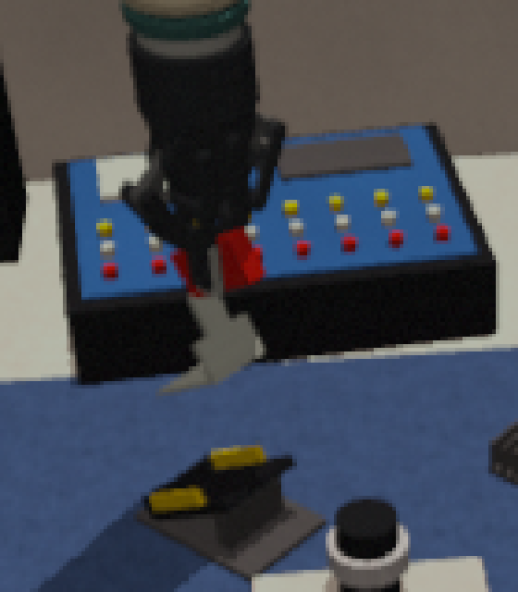

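```bash
python3 go.py 430 100 445 115;
```

```text
t 4.32 pos [468.9 279.  380.1] yaw 135.59 tilt 0.0025 F [ 0.3 -0.1 -1.9] M [-0.06  0.03 -0.03] open 0.0152
tx -9.75 ty -15.50 tz -6.52 spin 0.359  dist mm 194
```

```bash
python3 -m handwheel '[{"gripper":1,"tx":0.0,"ty":0,"tz":-3.5,"spin":0},{"gripper":1,"tx":-1,"ty":-2,"tz":-6.5,"spin":0.06},{"gripper":1,"tx":-3,"ty":-5,"tz":-6.5,"spin":0.15},{"gripper":1,"tx":-5,"ty":-8,"tz":-6.5,"spin":0.25},{"gripper":1,"tx":-7,"ty":-11,"tz":-6.5,"spin":0.35}]';python3 go.py 450 -20 445 92.5;
```

```text
t: 4.73
ee_pos: [0.4408, 0.1498, 0.4429]
tcp_rot: [-1.68, -2.653, 0.003]
ft_force: [0.2, -0.0, -1.7]
opening: 0.0148
t 4.73 pos [440.8 149.8 442.9] yaw 115.33 tilt 0.0022 F [ 0.2 -0.  -1.7] M [-0.13 -0.09 -0.02] open 0.0148
tx -15.74 ty -6.43 tz -0.19 spin 0.398  dist mm 170
```

```bash
python3 -m handwheel '[{"gripper":1,"tx":-3.1,"ty":-1.3,"tz":-0.2,"spin":0.1},{"gripper":1,"tx":-6.3,"ty":-2.6,"tz":-0.2,"spin":0.2},{"gripper":1,"tx":-9.5,"ty":-3.8,"tz":-0.2,"spin":0.3},{"gripper":1,"tx":-12.6,"ty":-5.1,"tz":-0.2,"spin":0.4},{"gripper":1,"tx":-15.7,"ty":-6.4,"tz":-0.2,"spin":0.4}]';python3 go.py 566 -240 445 92.5;
```

```text
t: 5.15
ee_pos: [0.451, -0.0197, 0.4447]
tcp_rot: [-2.173, -2.266, 0.003]
ft_force: [0.4, -0.9, -1.5]
opening: 0.0152
t 5.15 pos [451.  -19.7 444.7] yaw 92.39 tilt 0.0028 F [ 0.4 -0.9 -1.5] M [ 0.   -0.06 -0.01] open 0.0152
tx -22.49 ty 10.57 tz -0.06 spin -0.002  dist mm 249
```

```bash
python3 -m handwheel '[{"gripper":1,"tx":-3.7,"ty":1.8,"tz":0,"spin":0},{"gripper":1,"tx":-7.4,"ty":3.5,"tz":0,"spin":0},{"gripper":1,"tx":-11.1,"ty":5.3,"tz":0,"spin":0},{"gripper":1,"tx":-14.8,"ty":7,"tz":0,"spin":0},{"gripper":1,"tx":-18.5,"ty":8.8,"tz":0,"spin":0}]';python3 go.py 566 -240 350 92.5;
```

```text
t: 5.57
ee_pos: [0.5481, -0.2006, 0.4441]
tcp_rot: [-2.168, -2.269, 0.003]
ft_force: [1.4, -0.3, -1.6]
opening: 0.0151
t 5.57 pos [ 548.1 -200.6  444.1] yaw 92.62 tilt 0.0037 F [ 1.4 -0.3 -1.6] M [ 0.01 -0.13  0.01] open 0.0151
tx -4.02 ty 1.65 tz 9.40 spin 0.002  dist mm 104
```

```bash
python3 -m handwheel '[{"gripper":1,"tx":-3,"ty":1.2,"tz":1,"spin":0},{"gripper":1,"tx":-4,"ty":1.6,"tz":3.5,"spin":0},{"gripper":1,"tx":-4,"ty":1.6,"tz":6.5,"spin":0},{"gripper":1,"tx":-4,"ty":1.6,"tz":9.4,"spin":0},{"gripper":1,"tx":-4,"ty":1.6,"tz":9.4,"spin":0}]';python3 go.py 566.3 -236 290 92.5;python3 -c "
from h import *
shot('side','s4');shot('top','t4')
import cv2
s=cv2.imread('pics/s4.png');s2=cv2.imread('pics/t4.png')
cv2.imwrite('pics/z4.png',np.hstack([cv2.resize(s[180:340,200:330],(390,480),interpolation=3),cv2.resize(s2[190:300,280:370],(393,480),interpolation=3)]))"
```

```text
t: 5.98
ee_pos: [0.563, -0.2374, 0.3443]
tcp_rot: [-2.161, -2.262, 0.009]
ft_force: [-1.8, 0.3, -1.5]
opening: 0.0149
t 5.98 pos [ 563.  -237.4  344.3] yaw 92.62 tilt 0.0150 F [-1.8  0.3 -1.5] M [ 0.04  0.09 -0.03] open 0.0149
tx 0.10 ty 0.41 tz 5.43 spin 0.002  dist mm 54
```

View pics/z4.png

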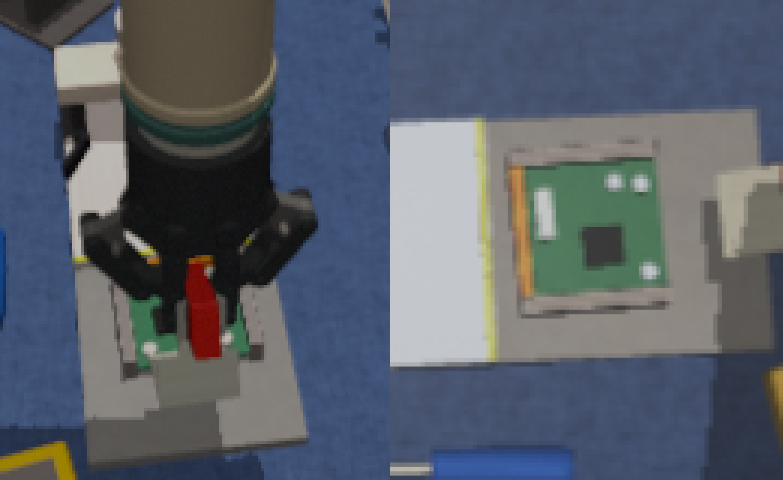

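```bash
python3 - <<'E'
from m import *
T=load('t4');o=get_obs();p=o['ee_pos']*1000;Rm=R.from_rotvec(o['tcp_rot']).as_matrix();print(p)
z=p[2]-156-118
a=onz(T,(354.6,229.8),z/1000)*1000;b=onz(T,(356.2,248.6),z/1000)*1000
print(z,a,b,(a+b)/2,np.linalg.norm(a-b)); u=Rm[:,0]; print('ahead',((a+b)/2-p)@u,'lat',((a+b)/2-p)@Rm[:,1])
k=big(mask(T,(55,70,40),(90,255,255),(300,215,350,270))); print('board',rect(flat(T,k,.023)))
E
```

```text
[ 565.476  -237.5552  350.2077]
76.20765117988378 [ 580.3239 -178.4599   76.2077] [ 531.7202 -179.9372   76.2077] [ 556.0221 -179.1985   76.2077] 48.62615353178107
ahead 58.215565393886614 lat -5.605654497831102
board ((560.2982177734375, -110.02011108398438), (77.54463195800781, 78.07154846191406), 3.024282455444336)
```

```bash
python3 go.py 568 -240 290 92.5; python3 -m handwheel '[{"gripper":1,"tx":-0.2,"ty":0.2,"tz":2,"spin":0},{"gripper":1,"tx":-0.2,"ty":0.2,"tz":4,"spin":0},{"gripper":1,"tx":-0.2,"ty":0.2,"tz":5.5,"spin":0},{"gripper":1,"tx":-0.2,"ty":0.2,"tz":6.1,"spin":0},{"gripper":1,"tx":-0.2,"ty":0.2,"tz":6.1,"spin":0}]';python3 go.py 568 -240 286 92.5;python3 -c "
from h import *
shot('side','s5');shot('top','t5')
import cv2
s=cv2.imread('pics/s5.png');s2=cv2.imread('pics/t5.png')
cv2.imwrite('pics/z5.png',np.hstack([cv2.resize(s[180:340,200:330],(390,480),interpolation=3),cv2.resize(s2[190:300,280:370],(393,480),interpolation=3)]))"; python3 go.py
```

```text
t 6.08 pos [ 565.5 -237.6  350.2] yaw 92.65 tilt 0.0046 F [ 1.4  0.2 -1.8] M [ 0.02  0.01 -0.01] open 0.0152
tx -0.27 ty 0.27 tz 6.02 spin 0.003  dist mm 60
t: 6.5
ee_pos: [0.5683, -0.2395, 0.2911]
tcp_rot: [-2.169, -2.272, 0.0]
ft_force: [-0.6, 0.4, -2.1]
opening: 0.0153
t 6.50 pos [ 568.3 -239.5  291.1] yaw 92.66 tilt 0.0003 F [-0.6  0.4 -2.1] M [-0.05  0.01  0.03] open 0.0153
tx -0.04 ty -0.03 tz 0.51 spin 0.003  dist mm 5
t 6.60 pos [ 568.9 -239.8  292.4] yaw 92.65 tilt 0.0025 F [ 0.  -0.1 -1.2] M [ 0.02 -0.01  0.01] open 0.0152
tx 0.00 ty 0.00 tz 0.00 spin -0.000  dist mm 0
```

View pics/z5.png

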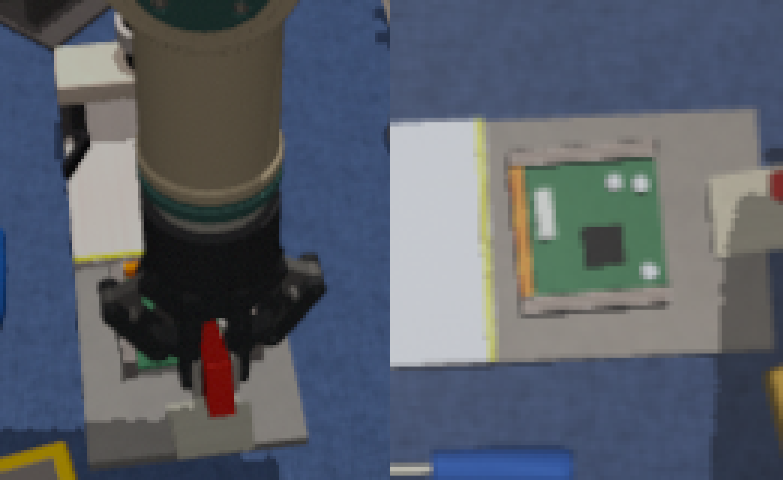

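```bash
python3 - <<'E'
from m import *
T=load('t5')
f=lambda x,y:((x-390+.5)/4.367-.5+280,(y+.5)/4.364-.5+190)
z=.018
a=onz(T,f(709,179),z)*1000;b=onz(T,f(715,258),z)*1000;print(a,b,(a+b)/2,np.linalg.norm(a-b))
k=big(mask(T,(55,70,40),(90,255,255),(300,215,350,270)));P=flat(T,k,.023)*1000;print(rect(P/1000))
print(cv2.boxPoints(cv2.minAreaRect(P.astype(np.float32))))
E
```

```text
[ 587.5374 -181.6446   18.    ] [ 538.5479 -182.7273   18.    ] [ 563.0427 -182.1859   18.    ] 49.00144541870406
((560.3443603515625, -110.01622009277344), (77.43931579589844, 78.08546447753906), 3.0391335487365723)
[[ 519.6092  -73.0812]
 [ 523.7491 -151.0569]
 [ 601.0795 -146.9512]
 [ 596.9396  -68.9756]]
```

```bash
python3 -m handwheel '[{"gripper":1,"tx":0,"ty":0,"tz":0.3,"spin":0},{"gripper":1,"tx":0,"ty":0,"tz":0.5,"spin":0},{"gripper":1,"tx":0,"ty":0,"tz":0.5,"spin":0},{"gripper":1,"tx":0,"ty":0,"tz":0.5,"spin":0}]';python3 go.py 568 -240 285 92.5
```

```text
t: 6.93
ee_pos: [0.5682, -0.2398, 0.2862]
tcp_rot: [2.169, 2.272, 0.0]
ft_force: [-0.1, 0.8, -1.9]
opening: 0.0147
t 6.93 pos [ 568.2 -239.8  286.2] yaw 92.64 tilt 0.0005 F [-0.1  0.8 -1.9] M [-0.05  0.02  0.04] open 0.0147
tx -0.02 ty -0.02 tz 0.12 spin 0.002  dist mm 1
```

```bash
python3 -m handwheel '[{"gripper":1,"tx":0,"ty":0,"tz":0.1,"spin":0},{"gripper":1,"tx":0,"ty":0,"tz":0.2,"spin":0},{"gripper":1,"tx":0,"ty":0,"tz":0.2,"spin":0}]';python3 go.py;  python3 -m handwheel '[{"gripper":1,"tx":0,"ty":0,"tz":0.1,"spin":0},{"gripper":1,"tx":0,"ty":0,"tz":0.1,"spin":0}]'; python3 go.py
```

```text
t: 7.18
ee_pos: [0.5682, -0.2398, 0.2838]
tcp_rot: [2.17, 2.272, 0.0]
ft_force: [-0.7, -0.3, -0.5]
opening: 0.0147
t 7.18 pos [ 568.2 -239.8  283.8] yaw 92.63 tilt 0.0003 F [-0.7 -0.3 -0.5] M [ 0.06 -0.    0.06] open 0.0147
tx 0.00 ty 0.00 tz 0.00 spin -0.000  dist mm 0
t: 7.35
ee_pos: [0.5683, -0.24, 0.2835]
tcp_rot: [2.17, 2.271, 0.0]
ft_force: [-1.6, 0.0, 3.9]
opening: 0.0153
t 7.35 pos [ 568.3 -240.   283.5] yaw 92.62 tilt 0.0008 F [-1.6  0.   3.9] M [ 0.14  0.32 -0.02] open 0.0153
tx 0.00 ty 0.00 tz 0.00 spin -0.000  dist mm 0
```

```bash
python3 -m handwheel '[{"gripper":1,"tx":0,"ty":0,"tz":-0.12,"spin":0},{"gripper":1,"tx":0.8,"ty":0,"tz":-0.12,"spin":0},{"gripper":1,"tx":1.6,"ty":0,"tz":-0.12,"spin":0},{"gripper":1,"tx":2.4,"ty":0,"tz":-0.12,"spin":0},{"gripper":1,"tx":2.8,"ty":0,"tz":-0.12,"spin":0}]';python3 go.py; python3 -m handwheel '[{"gripper":1,"tx":0.4,"ty":0,"tz":0,"spin":0},{"gripper":1,"tx":0.8,"ty":0,"tz":0,"spin":0},{"gripper":1,"tx":0.8,"ty":0,"tz":0,"spin":0}]'; python3 go.py; python3 -c "
from h import *
shot('side','s6');shot('top','t6')
import cv2
s=cv2.imread('pics/s6.png');s2=cv2.imread('pics/t6.png')
cv2.imwrite('pics/z6.png',np.hstack([cv2.resize(s[180:340,200:330],(390,480),interpolation=3),cv2.resize(s2[190:300,280:370],(393,480),interpolation=3)]))"; python3 go.py
```

```text
t: 7.77
ee_pos: [0.5669, -0.2093, 0.2838]
tcp_rot: [-2.166, -2.273, -0.001]
ft_force: [0.7, -0.2, -2.2]
opening: 0.0149
t 7.77 pos [ 566.9 -209.3  283.8] yaw 92.77 tilt 0.0016 F [ 0.7 -0.2 -2.2] M [-0.01  0.06  0.02] open 0.0149
tx 0.00 ty 0.00 tz 0.00 spin -0.000  dist mm 0
t: 8.02
ee_pos: [0.5666, -0.2025, 0.284]
tcp_rot: [-2.168, -2.273, -0.001]
ft_force: [-0.6, 1.0, -1.3]
opening: 0.0146
t 8.02 pos [ 566.6 -202.5  284. ] yaw 92.72 tilt 0.0008 F [-0.6  1.  -1.3] M [-0.03  0.02  0.01] open 0.0146
tx 0.00 ty 0.00 tz 0.00 spin -0.000  dist mm 0
t 8.12 pos [ 566.5 -203.7  284. ] yaw 92.65 tilt 0.0002 F [ 0.2 -0.2 -1.7] M [-0.04 -0.    0.  ] open 0.0148
tx 0.00 ty 0.00 tz 0.00 spin -0.000  dist mm 0
```

View pics/z6.png

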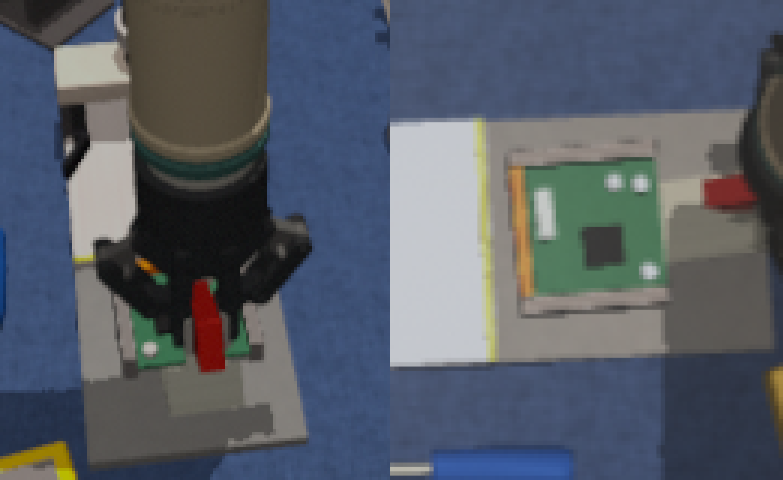

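```bash
python3 -m handwheel '[{"gripper":1,"tx":0.4,"ty":0,"tz":0,"spin":0},{"gripper":1,"tx":0.8,"ty":0,"tz":0,"spin":0},{"gripper":1,"tx":0.8,"ty":0,"tz":0,"spin":0}]'; python3 go.py; python3 -m handwheel '[{"gripper":1,"tx":0.3,"ty":0,"tz":-0.3,"spin":0},{"gripper":1,"tx":0.6,"ty":0,"tz":-0.6,"spin":0},{"gripper":1,"tx":0.6,"ty":0,"tz":-1.0,"spin":0},{"gripper":1,"tx":0.6,"ty":0,"tz":-1.0,"spin":0}]'; python3 go.py; python3 -c "
from h import *
shot('side','s7');shot('top','t7')
import cv2
s=cv2.imread('pics/s7.png');s2=cv2.imread('pics/t7.png')
cv2.imwrite('pics/z7.png',np.hstack([cv2.resize(s[180:340,200:330],(390,480),interpolation=3),cv2.resize(s2[190:300,280:370],(393,480),interpolation=3)]))"; python3 go.py
```

```text
t: 8.37
ee_pos: [0.5661, -0.195, 0.284]
tcp_rot: [-2.169, -2.272, -0.0]
ft_force: [0.3, -0.0, -2.8]
opening: 0.0151
t 8.37 pos [ 566.1 -195.   284. ] yaw 92.68 tilt 0.0005 F [ 0.3 -0.  -2.8] M [-0.11  0.07 -0.03] open 0.0151
tx 0.00 ty 0.00 tz 0.00 spin -0.000  dist mm 0
t: 8.7
ee_pos: [0.5662, -0.1894, 0.295]
tcp_rot: [2.169, 2.272, 0.001]
ft_force: [0.4, 0.6, -3.1]
opening: 0.0152
t 8.70 pos [ 566.2 -189.4  295. ] yaw 92.66 tilt 0.0013 F [ 0.4  0.6 -3.1] M [-0.06  0.07 -0.02] open 0.0152
tx 0.00 ty 0.00 tz 0.00 spin -0.000  dist mm 0
t 8.80 pos [ 566.  -189.6  294.4] yaw 92.64 tilt 0.0009 F [-0.2 -0.5 -2.6] M [-0.03 -0.07 -0.07] open 0.0147
tx 0.00 ty 0.00 tz 0.00 spin -0.000  dist mm 0
```

View pics/z7.png

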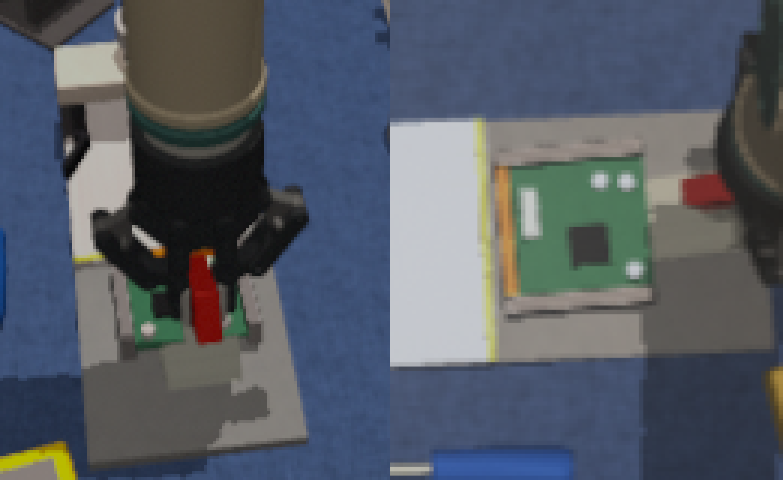

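```bash
cat > arc.py <<'E'
import numpy as np
# track riser y=-43.5; tip ahead 57.8 ; TCP z = 283.7+Z
for th in (20,30,40,50,60,70,80,90,100,110,115,120):
    t=np.radians(th); s=76
    if th<=90: xf=-8*np.tan(t) if th<68.7 else -22*np.sin(t)+np.cos(t)*(8-22*np.cos(t))/np.sin(t); zf=0
    else: # green corner G on deck
        # G=(gx,0), face along b; corner (0,8): gx - cos(t)*8/sin(t)=0
        gx=8*np.cos(t)/np.sin(t); xf=gx-22*np.sin(t); zf=-22*np.cos(t)
    X=xf-s*np.cos(t)+9*np.sin(t); Z=zf+s*np.sin(t)+9*np.cos(t)-2
    print(th,'xf %.1f tip X %.1f Z %.1f -> TCP y %.1f z %.1f'%(xf,X,Z,X-43.5-57.8,283.7+Z))
E
python3 arc.py
```

```text
20 xf -2.9 tip X -71.3 Z 32.5 -> TCP y -172.6 z 316.2
30 xf -4.6 tip X -65.9 Z 43.8 -> TCP y -167.2 z 327.5
40 xf -6.7 tip X -59.1 Z 53.7 -> TCP y -160.4 z 337.4
50 xf -9.5 tip X -51.5 Z 62.0 -> TCP y -152.8 z 345.7
60 xf -13.9 tip X -44.1 Z 68.3 -> TCP y -145.4 z 352.0
70 xf -20.5 tip X -38.0 Z 72.5 -> TCP y -139.3 z 356.2
80 xf -20.9 tip X -25.3 Z 74.4 -> TCP y -126.6 z 358.1
90 xf -22.0 tip X -13.0 Z 74.0 -> TCP y -114.3 z 357.7
100 xf -23.1 tip X -1.0 Z 75.1 -> TCP y -102.3 z 358.8
110 xf -23.6 tip X 10.9 Z 73.9 -> TCP y -90.4 z 357.6
115 xf -23.7 tip X 16.6 Z 72.4 -> TCP y -84.7 z 356.1
120 xf -23.7 tip X 22.1 Z 70.3 -> TCP y -79.2 z 354.0
```

```bash
python3 -m handwheel '[{"gripper":1,"tx":0.7,"ty":0,"tz":-0.4,"spin":0},{"gripper":1,"tx":1.3,"ty":0,"tz":-1.0,"spin":0},{"gripper":1,"tx":1.7,"ty":0,"tz":-1.6,"spin":0},{"gripper":1,"tx":1.8,"ty":0,"tz":-2.2,"spin":0},{"gripper":1,"tx":1.8,"ty":0,"tz":-2.2,"spin":0}]'; python3 -c "
from h import *
shot('side','s8');shot('top','t8')
import cv2
s=cv2.imread('pics/s8.png');s2=cv2.imread('pics/t8.png')
cv2.imwrite('pics/z8.png',np.hstack([cv2.resize(s[180:340,200:330],(390,480),interpolation=3),cv2.resize(s2[190:300,280:370],(393,480),interpolation=3)]))"; python3 go.py 564 -160.4 337.4 92.3
```

```text
t: 9.22
ee_pos: [0.5656, -0.1707, 0.3177]
tcp_rot: [2.167, 2.272, 0.003]
ft_force: [0.5, 0.2, -2.8]
opening: 0.0153
t 9.32 pos [ 565.3 -171.6  316.6] yaw 92.65 tilt 0.0013 F [ 0.4  0.4 -1.9] M [-0.08 -0.09  0.03] open 0.0146
tx 1.13 ty -0.07 tz -2.08 spin 0.006  dist mm 24
```

View pics/z8.png

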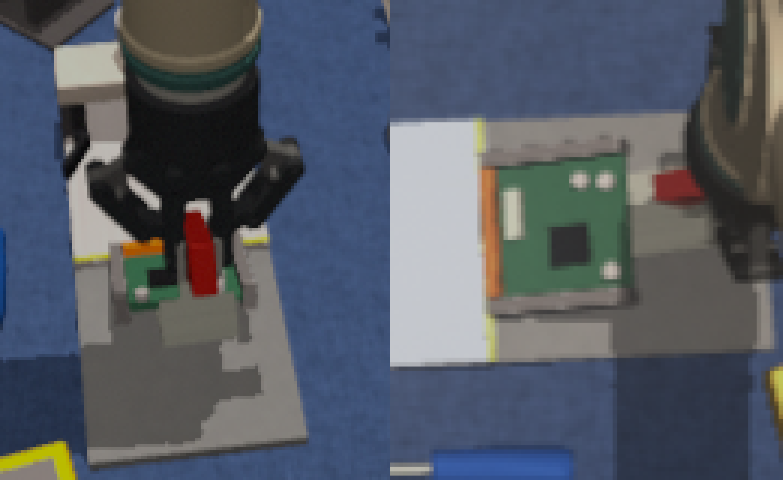

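```bash
python3 -m handwheel '[{"gripper":1,"tx":0.4,"ty":0,"tz":-1.0,"spin":0},{"gripper":1,"tx":1.1,"ty":0,"tz":-2.0,"spin":0},{"gripper":1,"tx":1.8,"ty":0,"tz":-2.8,"spin":0},{"gripper":1,"tx":1.9,"ty":0,"tz":-2.9,"spin":0},{"gripper":1,"tx":1.9,"ty":0,"tz":-2.9,"spin":0}]'; python3 -c "
from h import *
shot('side','s9');shot('top','t9')
import cv2
s=cv2.imread('pics/s9.png');s2=cv2.imread('pics/t9.png')
cv2.imwrite('pics/z9.png',np.hstack([cv2.resize(s[180:340,200:330],(390,480),interpolation=3),cv2.resize(s2[190:300,280:370],(393,480),interpolation=3)]))"; python3 go.py 563 -126 358 92.3
```

```text
t: 9.73
ee_pos: [0.5646, -0.1518, 0.3463]
tcp_rot: [2.167, 2.272, 0.002]
ft_force: [1.5, -0.5, -1.3]
opening: 0.0152
t 9.83 pos [ 564.3 -152.9  345.3] yaw 92.64 tilt 0.0011 F [-0.2 -0.5 -2.3] M [-0.18 -0.14 -0.02] open 0.0149
tx 2.69 ty -0.00 tz -1.28 spin 0.006  dist mm 30
```

View pics/z9.png

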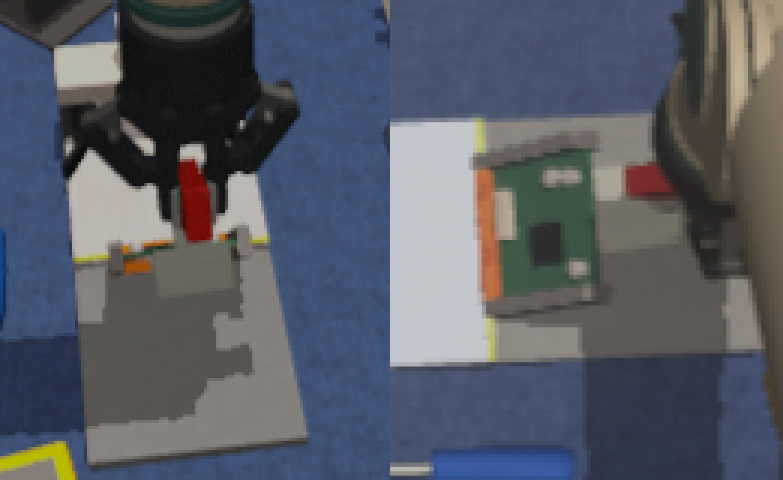

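```bash
python3 -m handwheel '[{"gripper":1,"tx":0.4,"ty":-0.3,"tz":-0.4,"spin":0},{"gripper":1,"tx":0.8,"ty":-0.6,"tz":-0.7,"spin":0},{"gripper":1,"tx":1.1,"ty":-0.6,"tz":-0.9,"spin":0},{"gripper":1,"tx":1.4,"ty":-0.6,"tz":-1.1,"spin":0},{"gripper":1,"tx":1.4,"ty":-0.6,"tz":-1.1,"spin":0}]'; python3 -c "
from h import *
shot('side','s10');shot('top','t10')
import cv2
s=cv2.imread('pics/s10.png');s2=cv2.imread('pics/t10.png')
cv2.imwrite('pics/z10.png',np.hstack([cv2.resize(s[180:340,200:330],(390,480),interpolation=3),cv2.resize(s2[190:300,280:370],(393,480),interpolation=3)]))"; python3 go.py 563 -126 358 92.3
```

```text
t: 10.25
ee_pos: [0.5575, -0.1381, 0.3564]
tcp_rot: [-2.168, -2.273, -0.001]
ft_force: [0.2, -0.7, -2.2]
opening: 0.0148
t 10.35 pos [ 557.5 -138.9  356.1] yaw 92.66 tilt 0.0002 F [-0.1  0.3 -2.6] M [-0.18  0.05 -0.03] open 0.0150
tx 1.26 ty 0.61 tz -0.19 spin 0.006  dist mm 14
```

View pics/z10.png

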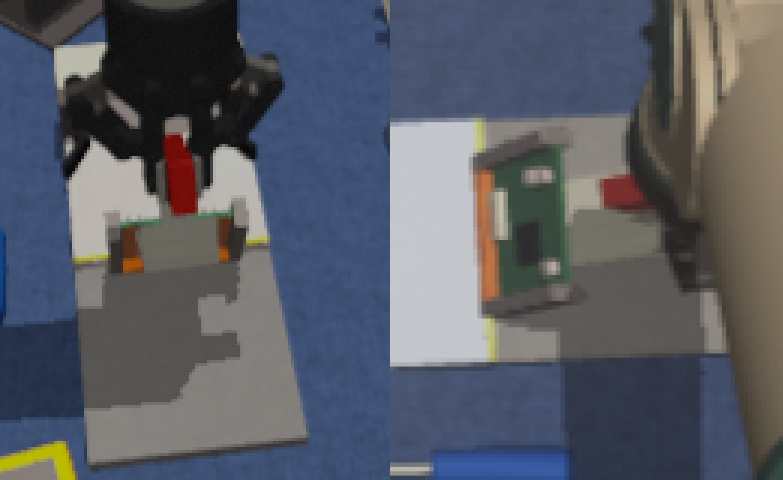

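```bash
python3 -m handwheel '[{"gripper":1,"tx":0.6,"ty":0,"tz":-0.1,"spin":0},{"gripper":1,"tx":1.2,"ty":0,"tz":-0.2,"spin":0},{"gripper":1,"tx":1.8,"ty":0,"tz":-0.2,"spin":0},{"gripper":1,"tx":2.4,"ty":0,"tz":-0.2,"spin":0},{"gripper":1,"tx":2.4,"ty":0,"tz":-0.2,"spin":0}]'; python3 -c "
from h import *
shot('side','s11');shot('top','t11')
import cv2
s=cv2.imread('pics/s11.png');s2=cv2.imread('pics/t11.png')
cv2.imwrite('pics/z11.png',np.hstack([cv2.resize(s[180:340,200:330],(390,480),interpolation=3),cv2.resize(s2[190:300,280:370],(393,480),interpolation=3)]))"; python3 go.py 563 -90 358 92.3
```

```text
t: 10.77
ee_pos: [0.5565, -0.1128, 0.3581]
tcp_rot: [-2.166, -2.274, -0.002]
ft_force: [-0.5, 0.6, -0.9]
opening: 0.0149
t 10.87 pos [ 556.4 -114.5  358. ] yaw 92.70 tilt 0.0002 F [-0.2  0.3  0. ] M [-0.04  0.03 -0.01] open 0.0152
tx 2.41 ty 0.77 tz 0.00 spin 0.007  dist mm 25
```

View pics/z11.png

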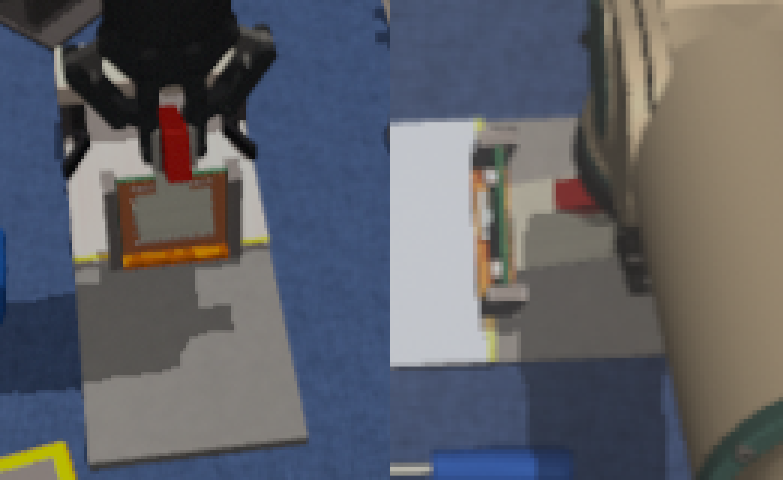

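```bash
python3 -m handwheel '[{"gripper":1,"tx":0.5,"ty":0,"tz":0,"spin":0},{"gripper":1,"tx":1.0,"ty":0,"tz":0,"spin":0},{"gripper":1,"tx":1.5,"ty":0,"tz":0,"spin":0},{"gripper":1,"tx":2.0,"ty":0,"tz":0,"spin":0},{"gripper":1,"tx":2.0,"ty":0,"tz":0,"spin":0}]'; python3 -c "
from h import *
shot('side','s12');shot('top','t12')
import cv2
s=cv2.imread('pics/s12.png');s2=cv2.imread('pics/t12.png')
cv2.imwrite('pics/z12.png',np.hstack([cv2.resize(s[180:340,200:330],(390,480),interpolation=3),cv2.resize(s2[190:300,280:370],(393,480),interpolation=3)]))"; python3 go.py 563 -90 358 92.3
```

```text
t: 11.28
ee_pos: [0.5555, -0.0935, 0.3581]
tcp_rot: [-2.167, -2.273, -0.001]
ft_force: [0.2, 0.9, -1.8]
opening: 0.0154
t 11.38 pos [555.5 -94.7 358. ] yaw 92.68 tilt 0.0001 F [ 0.4 -0.6 -1.6] M [-0.09  0.03  0.03] open 0.0153
tx 0.44 ty 0.77 tz 0.00 spin 0.007  dist mm 9
```

View pics/z12.png

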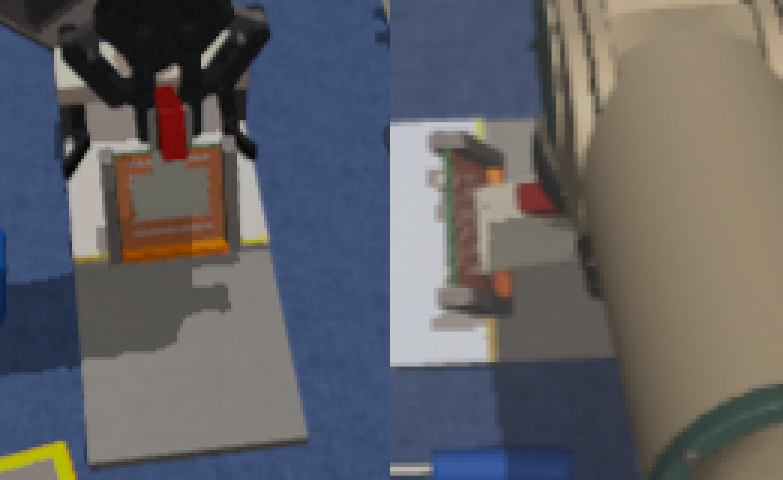

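```bash
python3 -m handwheel '[{"gripper":1,"tx":0.5,"ty":0,"tz":0,"spin":0},{"gripper":1,"tx":1.0,"ty":0,"tz":0,"spin":0},{"gripper":1,"tx":1.3,"ty":0,"tz":0,"spin":0},{"gripper":1,"tx":1.3,"ty":0,"tz":0,"spin":0},{"gripper":1,"tx":1.3,"ty":0,"tz":0,"spin":0}]'; python3 -c "
from h import *
shot('side','s13');shot('top','t13')
import cv2
s=cv2.imread('pics/s13.png');s2=cv2.imread('pics/t13.png')
cv2.imwrite('pics/z13.png',np.hstack([cv2.resize(s[180:340,200:330],(390,480),interpolation=3),cv2.resize(s2[190:300,230:320],(393,480),interpolation=3)]))"; python3 go.py 563 -90 358 92.3
```

```text
t: 11.8
ee_pos: [0.5549, -0.0818, 0.358]
tcp_rot: [2.169, 2.273, 0.0]
ft_force: [0.9, -0.3, -1.9]
opening: 0.0152
t 11.90 pos [554.9 -82.4 358. ] yaw 92.62 tilt 0.0003 F [ 0.4 -0.2 -1.2] M [-0.    0.02  0.02] open 0.0151
tx -0.80 ty 0.77 tz 0.00 spin 0.006  dist mm 11
```

View pics/z13.png

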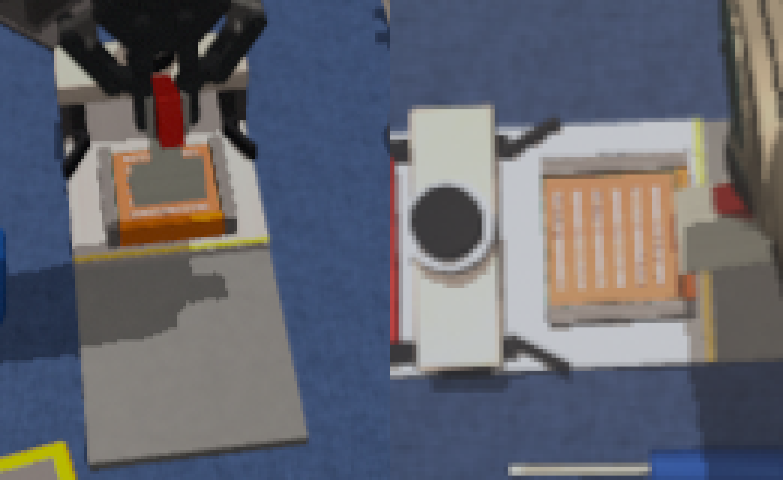

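```bash
python3 -m handwheel '[{"gripper":1,"tx":-2,"ty":0,"tz":0,"spin":0},{"gripper":1,"tx":-5,"ty":0,"tz":0,"spin":0},{"gripper":1,"tx":-6,"ty":0,"tz":2,"spin":0},{"gripper":1,"tx":-6,"ty":0,"tz":4.5,"spin":0},{"gripper":1,"tx":-6,"ty":0,"tz":6,"spin":0}]'; python3 -m handwheel '[{"gripper":1,"tx":0,"ty":0,"tz":0,"spin":0},{"gripper":1,"tx":0,"ty":0,"tz":0,"spin":0}]';python3 -c "
from m import *
shot('side','s14');T=shot('top','t14')
s=cv2.imread('pics/s14.png');s2=cv2.imread('pics/t14.png')
cv2.imwrite('pics/z14.png',np.hstack([cv2.resize(s[180:340,200:330],(390,480),interpolation=3),cv2.resize(s2[190:300,240:330],(393,480),interpolation=3)]))
k=big(mask(T,(5,60,60),(20,255,255),(255,215,310,270)));P=flat(T,k,.034)*1000
print(rect(P/1000));print(cv2.boxPoints(cv2.minAreaRect(P.astype(np.float32))))
"; python3 go.py 563 -140 298 92.3
```

```text
t: 12.32
ee_pos: [0.5569, -0.144, 0.2963]
tcp_rot: [-2.173, -2.268, 0.002]
ft_force: [-1.3, 0.5, -1.1]
opening: 0.0151
t: 12.48
ee_pos: [0.5575, -0.1422, 0.2975]
tcp_rot: [-2.169, -2.271, 0.001]
ft_force: [0.1, -0.1, -0.7]
opening: 0.0153
((555.0980834960938, 8.86203384399414), (82.90801239013672, 89.385498046875), 1.9202179908752441)
[[512.1698  52.1407]
 [515.1649 -37.1947]
 [598.0264 -34.4166]
 [595.0312  54.9187]]
t 12.58 pos [ 558.3 -142.1  299.1] yaw 92.65 tilt 0.0020 F [-0.1 -0.7 -1.1] M [ 0.05  0.01 -0.01] open 0.0151
tx 0.18 ty 0.48 tz 0.11 spin 0.006  dist mm 5
```

View pics/z14.png

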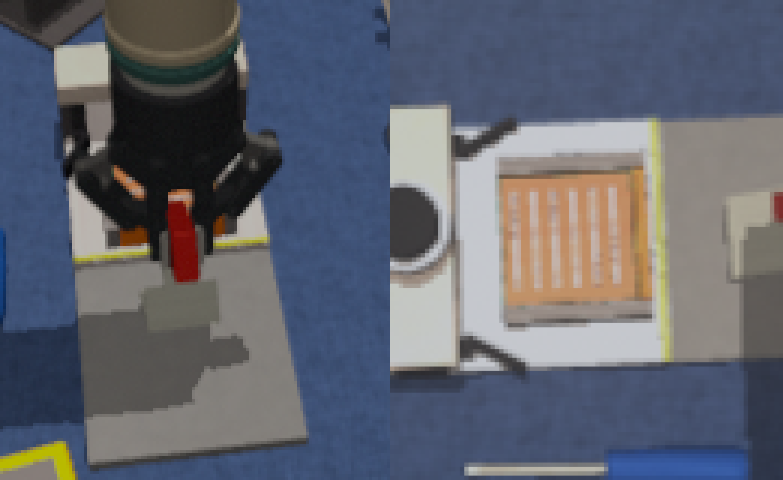

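```bash
python3 -m handwheel '[{"gripper":1,"tx":1.5,"ty":0,"tz":0,"spin":0.01},{"gripper":1,"tx":3,"ty":0,"tz":0.1,"spin":0.016},{"gripper":1,"tx":4,"ty":0.1,"tz":0.1,"spin":0.016},{"gripper":1,"tx":5,"ty":0.1,"tz":0.1,"spin":0.016},{"gripper":1,"tx":6,"ty":0.1,"tz":0.1,"spin":0.016}]';  python3 go.py 563 -5 298 91.7; python3 -m handwheel '[{"gripper":1,"tx":1,"ty":0,"tz":0,"spin":0},{"gripper":1,"tx":2,"ty":0,"tz":0,"spin":0},{"gripper":1,"tx":3,"ty":0,"tz":0,"spin":0},{"gripper":1,"tx":4,"ty":0,"tz":0,"spin":0},{"gripper":1,"tx":4,"ty":0,"tz":0,"spin":0}]';python3 -c "
from m import *
shot('side','s15');T=shot('top','t15')
s=cv2.imread('pics/s15.png');s2=cv2.imread('pics/t15.png')
cv2.imwrite('pics/z15.png',np.hstack([cv2.resize(s[180:340,200:330],(390,480),interpolation=3),cv2.resize(s2[190:300,220:310],(393,480),interpolation=3)]))
"; python3 go.py 563 -5 298 91.7
```

```text
t: 13.0
ee_pos: [0.5564, -0.0822, 0.2981]
tcp_rot: [2.186, 2.253, 0.0]
ft_force: [-0.7, -2.3, 0.5]
opening: 0.0148
t 13.00 pos [556.4 -82.2 298.1] yaw 91.72 tilt 0.0029 F [-0.7 -2.3  0.5] M [-0.91 -0.13 -0.01] open 0.0148
tx 7.70 ty 0.89 tz -0.00 spin 0.000  dist mm 77
t: 13.42
ee_pos: [0.5546, -0.0388, 0.297]
tcp_rot: [-2.183, -2.257, -0.003]
ft_force: [-0.2, 0.5, -1.9]
opening: 0.015
t 13.52 pos [554.5 -40.8 296.8] yaw 91.82 tilt 0.0015 F [ 0.7 -1.  -2.1] M [-0.05 -0.    0.03] open 0.0151
tx 3.55 ty 0.96 tz -0.12 spin 0.002  dist mm 37
```

View pics/z15.png

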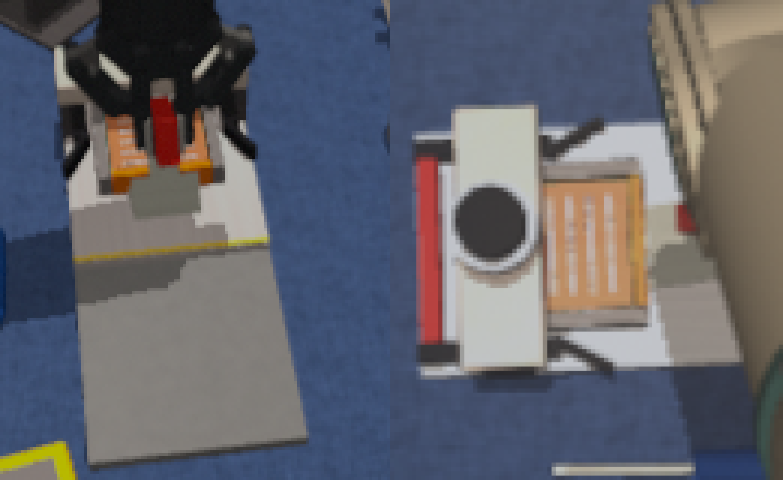

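```bash
python3 -m handwheel '[{"gripper":1,"tx":0.8,"ty":0,"tz":0,"spin":0},{"gripper":1,"tx":1.6,"ty":0,"tz":0,"spin":0},{"gripper":1,"tx":2.4,"ty":0,"tz":0,"spin":0},{"gripper":1,"tx":3.2,"ty":0,"tz":0,"spin":0},{"gripper":1,"tx":3.3,"ty":0,"tz":0,"spin":0}]';  python3 go.py 563 -1.3 298 91.7; python3 -m handwheel '[{"gripper":1,"tx":0.2,"ty":0,"tz":0,"spin":0},{"gripper":1,"tx":0.4,"ty":0,"tz":0,"spin":0},{"gripper":1,"tx":0.5,"ty":0,"tz":0,"spin":0}]';python3 go.py
```

```text
t: 13.93
ee_pos: [0.5536, -0.0066, 0.297]
tcp_rot: [-2.184, -2.257, -0.002]
ft_force: [-0.5, -0.4, -1.7]
opening: 0.0149
t 13.93 pos [553.6  -6.6 297. ] yaw 91.88 tilt 0.0016 F [-0.5 -0.4 -1.7] M [-0.25  0.02 -0.02] open 0.0149
tx 0.50 ty 0.96 tz -0.10 spin 0.003  dist mm 11
t: 14.18
ee_pos: [0.5535, -0.0045, 0.2971]
tcp_rot: [2.188, 2.254, -0.001]
ft_force: [-0.5, -1.9, -0.2]
opening: 0.0151
t 14.18 pos [553.5  -4.5 297.1] yaw 91.69 tilt 0.0008 F [-0.5 -1.9 -0.2] M [-0.62  0.01  0.01] open 0.0151
tx 0.00 ty 0.00 tz 0.00 spin -0.000  dist mm 0
```

```bash
python3 -m handwheel '[{"gripper":1,"tx":0.2,"ty":0,"tz":0,"spin":0},{"gripper":1,"tx":0.3,"ty":0,"tz":0,"spin":0},{"gripper":1,"tx":0.3,"ty":0,"tz":0,"spin":0}]';python3 go.py;python3 -m handwheel '[{"gripper":1,"tx":0.2,"ty":0,"tz":0,"spin":0},{"gripper":1,"tx":0.2,"ty":0,"tz":0,"spin":0}]';python3 go.py
```

```text
t: 14.43
ee_pos: [0.5535, -0.0026, 0.2972]
tcp_rot: [2.188, 2.252, -0.002]
ft_force: [-0.2, -5.3, 1.2]
opening: 0.0152
t 14.43 pos [553.5  -2.6 297.2] yaw 91.66 tilt 0.0021 F [-0.2 -5.3  1.2] M [-1.46  0.06  0.06] open 0.0152
tx 0.00 ty 0.00 tz 0.00 spin -0.000  dist mm 0
t: 14.6
ee_pos: [0.5535, -0.0017, 0.2974]
tcp_rot: [2.188, 2.251, -0.004]
ft_force: [-0.4, -7.3, 1.6]
opening: 0.0148
t 14.60 pos [553.5  -1.7 297.4] yaw 91.62 tilt 0.0040 F [-0.4 -7.3  1.6] M [-2.22  0.13  0.06] open 0.0148
tx 0.00 ty 0.00 tz 0.00 spin -0.000  dist mm 0
```

```bash
python3 -m handwheel '[{"gripper":1,"tx":0.1,"ty":0,"tz":0,"spin":0},{"gripper":1,"tx":0.1,"ty":0,"tz":0,"spin":0}]';python3 -c "
from m import *
shot('side','s16');T=shot('top','t16')
s=cv2.imread('pics/s16.png');s2=cv2.imread('pics/t16.png')
cv2.imwrite('pics/z16.png',np.hstack([cv2.resize(s[150:310,200:330],(390,480),interpolation=3),cv2.resize(s2[190:300,220:310],(393,480),interpolation=3)]))
"; python3 go.py
```

```text
t: 14.77
ee_pos: [0.5534, -0.0013, 0.2974]
tcp_rot: [2.188, 2.25, -0.005]
ft_force: [0.2, -8.7, 2.7]
opening: 0.0149
t 14.87 pos [553.4  -1.4 297.4] yaw 91.58 tilt 0.0046 F [-0.8 -8.3  2.4] M [-2.51  0.17  0.06] open 0.0150
tx 0.00 ty 0.00 tz 0.00 spin -0.000  dist mm 0
```

View pics/z16.png

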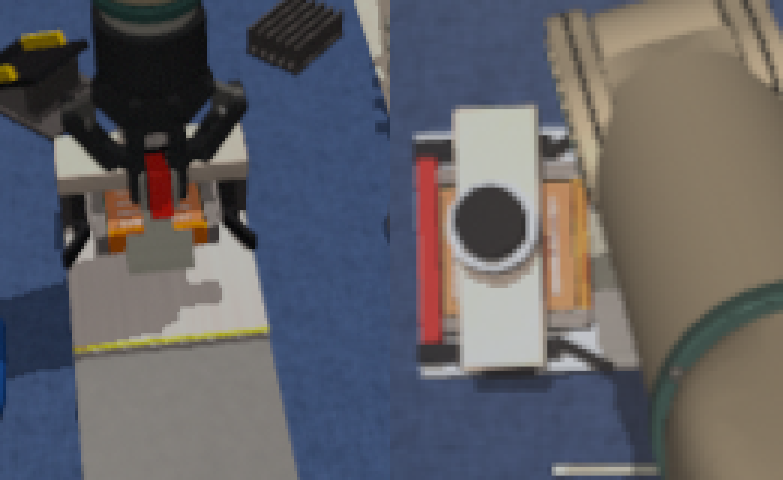

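```bash
python3 -m handwheel '[{"gripper":1,"tx":-1,"ty":0,"tz":0,"spin":0},{"gripper":1,"tx":-3,"ty":0,"tz":0,"spin":0},{"gripper":1,"tx":-5,"ty":0,"tz":-1,"spin":0},{"gripper":1,"tx":-7,"ty":0,"tz":-4,"spin":0},{"gripper":1,"tx":-7,"ty":0,"tz":-8,"spin":0}]';python3 -m handwheel '[{"gripper":1,"tx":0,"ty":0,"tz":-3,"spin":0},{"gripper":1,"tx":0,"ty":0,"tz":-6.5,"spin":0},{"gripper":1,"tx":0,"ty":0,"tz":-6.5,"spin":0}]';python3 -c "
from m import *
shot('side','s17');T=shot('top','t17')
s=cv2.imread('pics/s17.png');s2=cv2.imread('pics/t17.png')
cv2.imwrite('pics/z17.png',np.hstack([cv2.resize(s[130:290,200:330],(390,480),interpolation=3),cv2.resize(s2[190:300,220:310],(393,480),interpolation=3)]))
"; python3 go.py 450 -20 447 92.5
```

```text
t: 15.28
ee_pos: [0.5542, -0.0728, 0.3749]
tcp_rot: [-2.191, -2.245, 0.009]
ft_force: [-0.3, -1.7, -1.9]
opening: 0.0152
t: 15.53
ee_pos: [0.5575, -0.0675, 0.4487]
tcp_rot: [2.182, 2.248, 0.015]
ft_force: [2.5, 0.6, -1.8]
opening: 0.0154
t 15.63 pos [555.7 -67.7 443.3] yaw 91.73 tilt 0.0037 F [-0.2 -0.4 -2.5] M [-0.07  0.07  0.03] open 0.0149
tx 5.09 ty -10.42 tz -0.41 spin -0.013  dist mm 116
```

View pics/z17.png

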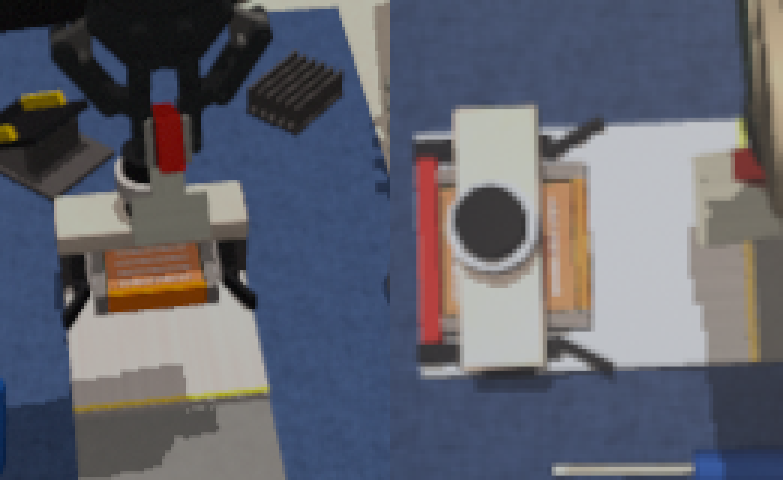

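```bash
python3 - <<'E'
from m import *
T=load('t17')
f=lambda x,y:((x-390+.5)/4.367-.5+220,(y+.5)/4.364-.5+190)
for z in(.170,.174):
    a=onz(T,f(694,155),z)*1000;b=onz(T,f(700,247),z)*1000;print(a,b,(a+b)/2,np.linalg.norm(a-b),'ahead',(a[1]+b[1])/2+67.7)
k=big(mask(T,(5,60,60),(20,255,255),(343//1-0-0,215,356,270) if 0 else (344-0,215,356,270))) if 0 else None
g=lambda x,y:np.array(f(x,y))
# near end of carrier (orange bar outer edge at right) z=.04 top
print('near end',onz(T,f(592,170),.04)*1000,onz(T,f(589,325),.04)*1000)
print('stop face',onz(T,f(438,160),.038)*1000,onz(T,f(441,342),.038)*1000)
E
```

```text
[580.7574 -10.1117 170.    ] [530.2156 -11.9158 170.    ] [555.4865 -11.0137 170.    ] 50.573997277625864 ahead 56.6862616390013
[580.0614 -10.0719 174.    ] [529.6977 -11.8697 174.    ] [554.8796 -10.9708 174.    ] 50.395808994088576 ahead 56.729170753058895
near end [595.8369  50.6839  40.    ] [501.863   54.3111  40.    ]
stop face [604.9019 144.3042  38.    ] [494.2427 143.1678  38.    ]
```

```bash
python3 -m handwheel '[{"gripper":1,"tx":1,"ty":-3,"tz":-0.4,"spin":0},{"gripper":1,"tx":2.5,"ty":-6,"tz":-0.4,"spin":0},{"gripper":1,"tx":4,"ty":-9,"tz":-0.4,"spin":0},{"gripper":1,"tx":5,"ty":-10.4,"tz":-0.4,"spin":0},{"gripper":1,"tx":5,"ty":-10.4,"tz":-0.4,"spin":0}]';python3 go.py 440 150 447 115
```

```text
t: 16.05
ee_pos: [0.4461, -0.0191, 0.4444]
tcp_rot: [-2.18, -2.254, 0.006]
ft_force: [0.2, 0.1, -2.7]
opening: 0.0147
t 16.05 pos [446.1 -19.1 444.4] yaw 91.92 tilt 0.0068 F [ 0.2  0.1 -2.7] M [-0.03  0.02 -0.04] open 0.0147
tx 16.92 ty -0.04 tz -0.24 spin -0.403  dist mm 169
```

```bash
python3 -m handwheel '[{"gripper":1,"tx":3.4,"ty":0,"tz":-0.2,"spin":-0.1},{"gripper":1,"tx":6.8,"ty":0,"tz":-0.2,"spin":-0.2},{"gripper":1,"tx":10.2,"ty":0,"tz":-0.2,"spin":-0.3},{"gripper":1,"tx":13.5,"ty":0,"tz":-0.2,"spin":-0.4},{"gripper":1,"tx":16.9,"ty":0,"tz":-0.2,"spin":-0.4}]';python3 go.py 468.8 279 440 135.6
```

```text
t: 16.47
ee_pos: [0.4449, 0.1489, 0.4467]
tcp_rot: [-1.69, -2.646, 0.001]
ft_force: [0.4, -1.0, -2.3]
opening: 0.0151
t 16.47 pos [444.9 148.9 446.7] yaw 114.85 tilt 0.0022 F [ 0.4 -1.  -2.3] M [ 0.01 -0.06  0.02] open 0.0151
tx 10.81 ty 7.64 tz 0.66 spin -0.362  dist mm 132
```

```bash
python3 -m handwheel '[{"gripper":1,"tx":3,"ty":2.2,"tz":0,"spin":-0.1},{"gripper":1,"tx":6,"ty":4.3,"tz":0,"spin":-0.2},{"gripper":1,"tx":9,"ty":6.4,"tz":0,"spin":-0.3},{"gripper":1,"tx":10.8,"ty":7.6,"tz":0.6,"spin":-0.362},{"gripper":1,"tx":10.8,"ty":7.6,"tz":0.6,"spin":-0.362}]';python3 -m handwheel '[{"gripper":1,"tx":0,"ty":0,"tz":1,"spin":0},{"gripper":1,"tx":0,"ty":0,"tz":3,"spin":0},{"gripper":1,"tx":0,"ty":0,"tz":5,"spin":0},{"gripper":1,"tx":0,"ty":0,"tz":5,"spin":0},{"gripper":1,"tx":0,"ty":0,"tz":5,"spin":0}]';python3 go.py 468.8 279 310 135.6
```

```text
t: 16.88
ee_pos: [0.4686, 0.2828, 0.4397]
tcp_rot: [-1.178, -2.907, -0.005]
ft_force: [-0.6, -0.1, -1.1]
opening: 0.015
t: 17.3
ee_pos: [0.469, 0.2758, 0.3904]
tcp_rot: [-1.195, -2.903, 0.006]
ft_force: [-0.8, -0.7, -1.1]
opening: 0.0149
t 17.30 pos [469.  275.8 390.4] yaw 135.26 tilt 0.0044 F [-0.8 -0.7 -1.1] M [-0.01 -0.07  0.02] open 0.0149
tx 0.23 ty 0.25 tz 8.04 spin -0.006  dist mm 80
```

```bash
python3 -m handwheel '[{"gripper":1,"tx":0.2,"ty":0.1,"tz":2,"spin":-0.006},{"gripper":1,"tx":0.2,"ty":0.1,"tz":4,"spin":-0.006},{"gripper":1,"tx":0.2,"ty":0.1,"tz":6,"spin":-0.006},{"gripper":1,"tx":0.2,"ty":0.1,"tz":6.8,"spin":-0.006},{"gripper":1,"tx":0.2,"ty":0.1,"tz":6.8,"spin":-0.006}]';python3 -c "
from m import *
S=shot('side','s18')
s=cv2.imread('pics/s18.png')
cv2.imwrite('pics/z18.png',cv2.resize(s[60:200,150:290],None,fx=4,fy=4,interpolation=3))
";python3 go.py 468.8 279 300 135.6
```

```text
t: 17.72
ee_pos: [0.4682, 0.2788, 0.3231]
tcp_rot: [-1.185, -2.908, 0.004]
ft_force: [0.8, 0.0, -0.6]
opening: 0.015
t 17.77 pos [468.6 279.3 324.2] yaw 135.68 tilt 0.0004 F [-1.7 -0.7 -0.7] M [ 0.04 -0.02  0.04] open 0.0151
tx -0.04 ty -0.00 tz 2.42 spin 0.001  dist mm 24
```

View pics/z18.png

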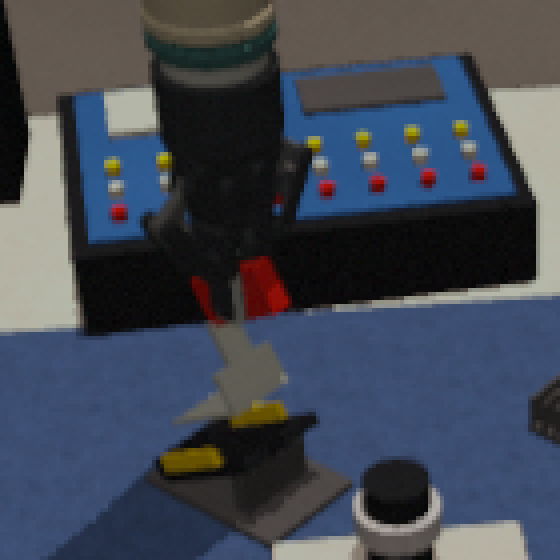

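Blade hovers above and in line with the cradle (blade near (225,390), cheeks at (190,460) and (258,413)). Lower to the recorded pose.

```bash
python3 -m handwheel '[{"gripper":1,"tx":0,"ty":0,"tz":1,"spin":0},{"gripper":1,"tx":0,"ty":0,"tz":2,"spin":0},{"gripper":1,"tx":0,"ty":0,"tz":2.4,"spin":0},{"gripper":1,"tx":0,"ty":0,"tz":2.4,"spin":0},{"gripper":1,"tx":0,"ty":0,"tz":2.4,"spin":0}]';python3 go.py 468.8 279 289.2 135.6
```

```text
t: 18.18
ee_pos: [0.4682, 0.2796, 0.2999]
tcp_rot: [-1.184, -2.91, 0.0]
ft_force: [-0.5, -0.4, -2.0]
opening: 0.0149
t 18.18 pos [468.2 279.6 299.9] yaw 135.73 tilt 0.0004 F [-0.5 -0.4 -2. ] M [ 0.01 -0.    0.02] open 0.0149
tx -0.08 ty -0.01 tz 1.07 spin 0.002  dist mm 11
```

```bash
python3 -m handwheel '[{"gripper":1,"tx":-0.08,"ty":0,"tz":0.5,"spin":0},{"gripper":1,"tx":-0.08,"ty":0,"tz":0.9,"spin":0},{"gripper":1,"tx":-0.08,"ty":0,"tz":1.0,"spin":0},{"gripper":1,"tx":-0.08,"ty":0,"tz":1.0,"spin":0}]';python3 go.py 468.8 279 289.0 135.6
```

```text
t: 18.52
ee_pos: [0.4688, 0.2789, 0.2896]
tcp_rot: [-1.184, -2.91, 0.001]
ft_force: [0.3, 0.3, -1.1]
opening: 0.0151
t 18.52 pos [468.8 278.9 289.6] yaw 135.72 tilt 0.0007 F [ 0.3  0.3 -1.1] M [-0.    0.03 -0.02] open 0.0151
tx 0.00 ty 0.01 tz 0.06 spin 0.002  dist mm 1
```

```bash
python3 -m handwheel '[{"gripper":1,"tx":0,"ty":0,"tz":0.08,"spin":0},{"gripper":1,"tx":0,"ty":0,"tz":0.08,"spin":0}]';python3 go.py; python3 -m handwheel '[{"gripper":0.8,"tx":0,"ty":0,"tz":0.08,"spin":0},{"gripper":0.6,"tx":0,"ty":0,"tz":0.08,"spin":0},{"gripper":0.3,"tx":0,"ty":0,"tz":0.08,"spin":0},{"gripper":0,"tx":0,"ty":0,"tz":0.08,"spin":0},{"gripper":-1,"tx":0,"ty":0,"tz":0.08,"spin":0}]'; python3 -m handwheel '[{"gripper":-1,"tx":0,"ty":0,"tz":0,"spin":0},{"gripper":-1,"tx":0,"ty":0,"tz":0,"spin":0},{"gripper":-1,"tx":0,"ty":0,"tz":0,"spin":0},{"gripper":-1,"tx":0,"ty":0,"tz":0,"spin":0},{"gripper":-1,"tx":0,"ty":0,"tz":0,"spin":0}]';python3 -c "
from m import *
S=shot('side','s19')
s=cv2.imread('pics/s19.png')
cv2.imwrite('pics/z19.png',cv2.resize(s[60:200,150:290],None,fx=4,fy=4,interpolation=3))
"
```

```text
t: 18.68
ee_pos: [0.4689, 0.2791, 0.2892]
tcp_rot: [1.184, 2.91, 0.0]
ft_force: [-0.9, 0.4, -1.9]
opening: 0.0148
t 18.68 pos [468.9 279.1 289.2] yaw 135.73 tilt 0.0001 F [-0.9  0.4 -1.9] M [ 0.03  0.   -0.04] open 0.0148
tx 0.00 ty 0.00 tz 0.00 spin -0.000  dist mm 0
t: 19.1
ee_pos: [0.4689, 0.2791, 0.2885]
tcp_rot: [1.184, 2.91, 0.001]
ft_force: [0.5, 0.4, -0.2]
opening: 0.053
t: 19.52
ee_pos: [0.4689, 0.2791, 0.2884]
tcp_rot: [-1.184, -2.91, 0.0]
ft_force: [0.1, 1.1, 0.3]
opening: 0.0854
```

View pics/z19.png

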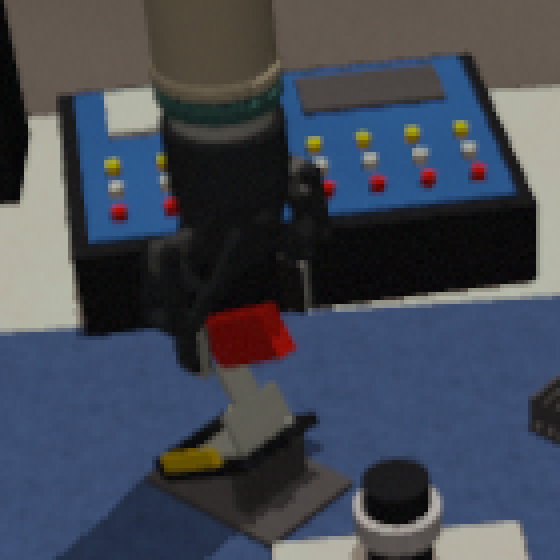

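Lifter sits as before, released (handle at (250,335)). Retreat upward and away, then check.

```bash
python3 -m handwheel '[{"gripper":-1,"tx":0,"ty":0,"tz":-1,"spin":0},{"gripper":-1,"tx":0,"ty":0,"tz":-4,"spin":0},{"gripper":-1,"tx":0,"ty":0,"tz":-8,"spin":0},{"gripper":-1,"tx":0,"ty":0,"tz":-12,"spin":0},{"gripper":-1,"tx":0,"ty":0,"tz":-14,"spin":0}]'; python3 go.py 440 80 430 125
```

```text
t: 19.98
ee_pos: [0.4691, 0.28, 0.4336]
tcp_rot: [1.182, 2.907, 0.009]
ft_force: [-0.2, 1.1, -0.4]
opening: 0.085
t 19.98 pos [469.1 280.  433.6] yaw 135.75 tilt 0.0066 F [-0.2  1.1 -0.4] M [-0.01 -0.02 -0.01] open 0.0850
tx -11.87 ty -16.36 tz 0.27 spin 0.188  dist mm 202
```

```bash
python3 -m handwheel '[{"gripper":-1,"tx":-11.9,"ty":-16.4,"tz":0,"spin":0.18},{"gripper":-1,"tx":-11.9,"ty":-16.4,"tz":0,"spin":0.18},{"gripper":-1,"tx":-11.9,"ty":-16.4,"tz":0,"spin":0.18},{"gripper":-1,"tx":-11.9,"ty":-16.4,"tz":0,"spin":0.18},{"gripper":-1,"tx":-11.9,"ty":-16.4,"tz":0,"spin":0.18}]'; python3 go.py 470 -240 430 80
```

```text
t: 20.4
ee_pos: [0.4385, 0.0762, 0.4291]
tcp_rot: [1.441, 2.791, -0.001]
ft_force: [1.1, -0.5, -1.2]
opening: 0.0848
t 20.40 pos [438.5  76.2 429.1] yaw 125.37 tilt 0.0012 F [ 1.1 -0.5 -1.2] M [-0.06 -0.05 -0.01] open 0.0848
tx -27.60 ty -15.74 tz -0.05 spin 0.792  dist mm 318
```

```bash
python3 -m handwheel '[{"gripper":-1,"tx":-27.6,"ty":-15.7,"tz":0,"spin":0.6},{"gripper":-1,"tx":-27.6,"ty":-15.7,"tz":0,"spin":0.6},{"gripper":-1,"tx":-27.6,"ty":-15.7,"tz":0,"spin":0.6},{"gripper":-1,"tx":-27.6,"ty":-15.7,"tz":0,"spin":0.6},{"gripper":-1,"tx":-27.6,"ty":-15.7,"tz":0,"spin":0.6}]'; python3 -m handwheel '[{"gripper":-1,"tx":-10,"ty":-2,"tz":0,"spin":0.1},{"gripper":-1,"tx":-10,"ty":-2,"tz":0,"spin":0.1},{"gripper":-1,"tx":-10,"ty":-2,"tz":0,"spin":0.1},{"gripper":-1,"tx":-10,"ty":-2,"tz":0,"spin":0.1}]'; python3 -m handwheel '[{"gripper":-1,"tx":0,"ty":0,"tz":0,"spin":0},{"gripper":-1,"tx":0,"ty":0,"tz":0,"spin":0},{"gripper":-1,"tx":0,"ty":0,"tz":0,"spin":0}]'; python3 -c "
from m import *
S=shot('side','s20');T=shot('top','t20')
s=cv2.imread('pics/t20.png')
a=cv2.resize(s[255:318,148:210],(400,406),interpolation=3); b=cv2.resize(s[205:285,220:300],(400,406),interpolation=3)
cv2.imwrite('pics/z20.png',np.hstack([a,b]))
"
```

```text
t: 20.82
ee_pos: [0.4601, -0.1306, 0.4295]
tcp_rot: [2.207, 2.234, 0.001]
ft_force: [0.1, 1.3, -0.3]
opening: 0.0851
t: 21.15
ee_pos: [0.4406, -0.2343, 0.4289]
tcp_rot: [2.318, 2.117, -0.003]
ft_force: [0.5, -0.1, -0.3]
opening: 0.0856
t: 21.4
ee_pos: [0.4428, -0.2274, 0.4288]
tcp_rot: [-2.307, -2.132, -0.002]
ft_force: [0.0, 0.5, 0.1]
opening: 0.0853
```

View pics/z20.png

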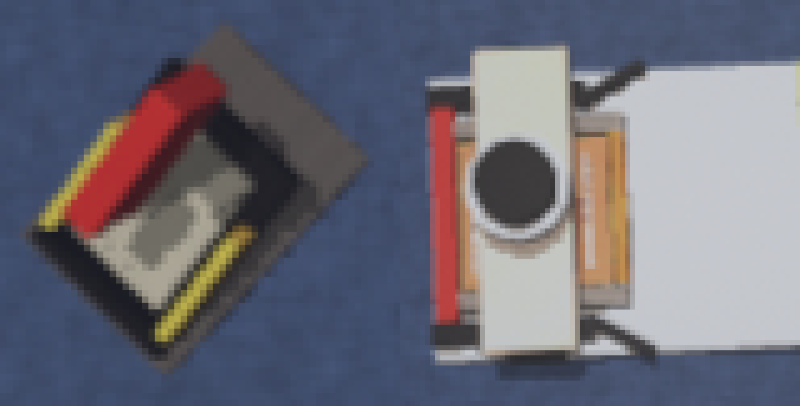

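View pics/s20.png

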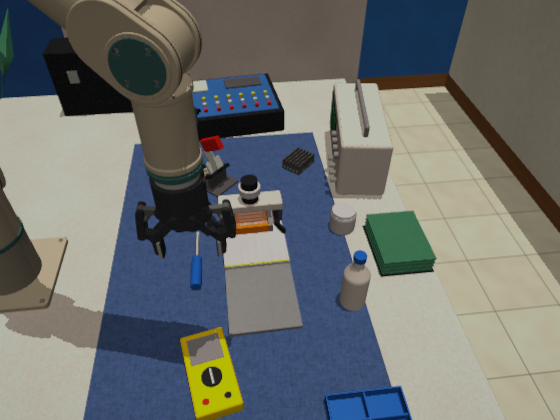

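View pics/t20.png

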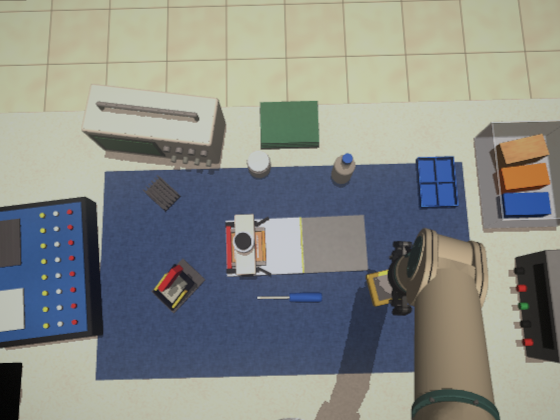

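```bash
python3 - <<'E'
from m import *
A=load('top0');B=load('t20')
for c in(A,B):
    b=(140,250,200,320);m=mask(c,(0,150,60),(8,255,255),b)|mask(c,(172,150,60),(180,255,255),b);k=big(m)
    (q,s,a)=cv2.minAreaRect(k.astype(np.float32));print('handle',full(q),np.array(s)/4,a)
k=big(mask(B,(8,140,90),(20,255,255),(259,220,268,275))) # orange bar
P=flat(B,k,.040)*1000;print('bar',rect(P/1000));print(P[:,1].min(),P[:,1].max())
f=lambda x,y:((x-400+.5)/5-.5+220,(y+.5)/5.075-.5+205)
print('rail near ends',onz(B,f(629,122),.04)*1000,onz(B,f(631,300),.04)*1000)
for n in('pixels',):
    d=cv2.absdiff(A[n],B[n]).max(2); 
    for nm,b in(('tin',(245,148,275,178)),('bottle',(328,148,360,190)),('heatsink',(143,174,183,212)),('driver',(255,287,325,306))): print(nm,d[b[1]:b[3],b[0]:b[2]].mean())
E
```

```text
handle [169.6077 277.7721] [ 9.0005 31.5651] 38.1572265625
handle [169.1671 277.4492] [ 8.8827 31.6864] 39.6441764831543
bar ((551.7265014648438, 58.216102600097656), (76.44612121582031, 6.346105575561523), 2.0649309158325195)
54.63045961609264 62.72218836127348
rail near ends [595.6878  51.9333  40.    ] [502.8011  52.6818  40.    ]
tin 0.8222222222222222
bottle 0.8340773809523809
heatsink 0.7539473684210526
driver 0.7571428571428571
```

```bash
python3 -c "
from station import hand_in
print(hand_in())"
```

```text
the job is handed in; nothing more can be done
None
```

I tipped the carrier over the step with the lifter, pushed it home against the red stop and put the lifter back in its cradle. I handed the job in at about 21.5 s of the 64 s allowed; no verdict is reported.

- **Carrier:** it lies copper side up under the bridge. The final push met the stop with about 8 N. By camera its centre is at track x of about 143 mm, against 145 mm for home. That 2 mm shortfall is within the camera error, and the end-to-stop distance measured about 91 mm for the 90 mm carrier. It is in line with the track to about 0.01 rad.
- **Lifter:** I released it at the arm pose recorded when I first gripped it. In the top view its handle is within 0.5 px (about 1.5 mm) of the first picture and turned by about 1.5 degrees in the image.
- **Bystanders:** the can, bottle, heat sink and screwdriver look unchanged against the first picture. The meter was partly hidden by the arm in the last top picture. In the last side picture it looked in its original place by eye, but I did not measure it.
- **Contact:** the gripper stayed clear of the carrier in every picture I took, and the arm stands clear of everything at the end.

One deviation: while being lifted the carrier yawed about 6 degrees because the blade was off centre. I shifted the blade 6 mm sideways, and the carrier landed within about 0.01 rad of the track.

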